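# Expose coated glass plates in a UV unit with a push-to-turn lamp selector

### The arm

A 6-joint arm with a two-finger parallel gripper is mounted at the origin on a cart in front of the work surface, level with it; the furniture and walls round the work are solid. World frame = base frame: x ahead of the robot, y to its left, z up, the work surface at z = 0. Lengths are in m, angles in rad, forces in N, time in s.
With the tool pointing down it reaches from about 0.225 to 0.875 m from the base axis. Payload 3.4 kg.
Tool frame: the origin (TCP) lies midway between the tips of the shut fingers; the grasp point (between the pads) lies 19 mm behind it (manip.grip_point_offset is the distance from the TCP to the grasp point, in m); z points along the fingers, y is the line along which they close (so a half turn about z gives the same grasp; the last joint's range is limited). The gripper opens to 85 mm and grips with 20 to 120 N. Pads are 22 mm wide; open, the fingers measure 114 mm over their backs; the gripper's body (76 mm by 85 mm) begins 54 mm behind the grasp point. The pads swing forward as they close: fully open they stand 13 mm farther back than shut.
Start: joints at [-1.257, 0.276, 1.505, -0, 1.361, -0.121], TCP at [0.242, -0.522, 0.207] pointing down, gripper open.
Joint ranges: [-2.89, 2.89], [-0.75, 2.08], [0.22, 2.7], [-1.18, 4.32], [0.11, 2.71], [-2.7, 2.7]. Speed limits (rad/s): [2.57, 2.57, 3.14, 3.14, 3.14, 3.14].

### API

Orientations are given as a unit quaternion [w, x, y, z].
In Python, from rig import manip gives the robot as it stands.
- The arm moves only by the shell command python3 -m handwheel 'ROWS' [FORCE]. ROWS is JSON, a list of rows, each an object with "translation": the shift along the tool's x, y, z in m, a list of three; "angular": the turn, a rotation vector about the tool's x, y, z in degrees, a list of three; "hand": the closure, from 0 (fully open) to 1 (shut). A call has 1 to 10 rows; each row shifts and turns the commanded pose from where the row before left it, along the tool's axes as they then stand; what a row does not reach is not made up. A row lasts 1/12 s, in which the tool goes at most 41.7 mm and 7.16 degrees, less where a joint would pass 70% of its speed; a pose out of reach is approached as far as the arm can. A call with a gripper value outside its range is refused whole. The fingers move at their own pace and stop on an object; FORCE is the grip in N (left out, the last holds). Time passes only in rows, so rows that do not move let the fingers close. It gives the time, the measured TCP pose, the force, the opening and the grip force at its end, in the units of the state.
- manip.get_state(): the state, without advancing time (a new reading comes with each control period).
- manip.get_image(name): name is "side" or "top" or "wrist"; returns the picture (420x560x3 uint8, red, green, blue); there is no depth.
- manip.camera_info(name): a dict with "camera_matrix" (3x3 intrinsics, pixels), "eye" and "orientation" of the camera in the world; the wrist camera has in their place "tool_from_camera" (4x4, takes a point from camera to tool coordinates, whose origin is the TCP and whose axes are the flange's). Camera axes: x right, y down, z forward; pixel columns grow to the right and rows downward; lengths in m; the calibration is good to about 2 mm. A picture is of the moment at which its call begins: read the wrist's pose just before it. camera_info takes no time and is no camera call.
- manip.sign_off(): hands the job in; it is judged then, once.
The state is a dict: "clock": time; "qpos": joint angles; "qd": joint speeds; "effort": joint torques, N m; "position": TCP position; "ee_rot": TCP orientation; "contact_force": force on the tool from outside, world axes, zero at the start; "moment": the same for the moment, N m; "width": finger opening in m; "gripper_force": force on a finger pad.
Only numpy, scipy, OpenCV 4.12 (cv2) and the standard library are available. Lean on these libraries where they do the work, as an engineer would, in place of code of your own. Each camera call takes 0.05 s, during which the arm holds its last target. There are 200 camera calls.

### The job

Open the drawer of the UV exposure unit and lay all the coated glass plates from the table into its bays, coating up, one flat in each bay, filling the bays in a row from the end with the dial; the coating marks, so take the plates by their edges only and do not let them fall. Push the drawer fully home, and only then push the dial on top in and turn it to the number of plates (each position has that many dots), letting it spring out there. Give the plates five seconds of light, then push and turn the dial back to off, let it spring out, and pull the drawer fully open again so that the plates can be taken for developing.

Things in the scene. Friction and masses are not known exactly. Their poses are not given: they have to be found in the camera images.
- uv_unit: light grey UV exposure unit, 180 x 384 x 78 mm (x, y, z), fixed; origin at the centre of its underside, on the table; x points away from the drawer side (the drawer opens along -x), z up. The selector dial is on its top at x -30, y +115 mm
- drawer (a joint): drawer travel in m: 0 fully home, 0.125 fully open (all bays clear of the case); about 1.5 N friction, stays where it is left
- drawer_handle (a point): middle of the drawer's pull: a round bar 12 mm thick and 136 mm long, parallel to the unit's y axis, its axis 48 mm above the table and 40 mm in front of the drawer's front panel (58 mm high, its top 18 mm above the bar's axis); 10 mm stays join it to the panel 60 mm either side of the middle
- bay_1 (a point): centre of the floor (dark pad) of bay 1, the bay nearest the dial, 16 mm above the table; moves with the drawer. A bay is 98 mm long (unit's x) and 70 mm wide (unit's y), with fences 8 mm high above its floor, broken along the middle 54 mm of its long sides so that fingers can go down beside a plate. A seated plate's centre is 3 mm above the floor
- bay_2 (a point): the same for bay 2, 86 mm from bay 1 along the unit's -y (86 mm pitch)
- bay_3 (a point): the same for bay 3, 172 mm from bay 1 along the unit's -y (86 mm pitch)
- bay_4 (a point): the same for bay 4, 258 mm from bay 1 along the unit's -y (86 mm pitch)
- dial (a joint): lamp selector, clockwise from above positive, rad: every 30 degrees (0.524 rad) a position: off (dash), then 1, 2, 3, 4 lamps (raised dots on its far side). A pin in a gate locks it in each with about 0.1 rad of play; it turns only while pushed in 10 mm or more. Turn it to the middle of the position and let it up: it springs out there (the gate puts right some degrees)
- dial_push (a joint): how far the dial is pushed in (down), m: 0 out, 0.012 full travel; the spring takes 3.5 N to start and 9.5 N at full travel
- dial_top (a point): middle of the top of the dial's grip, 124 mm above the table when out: a fluted round grip 40 mm wide and 27 mm high on a round skirt 56 mm wide; x points along the white pointer line. At off the pointer stands 60 degrees counter-clockwise (from above) from the unit's x axis. Nothing else on the unit's top rises over 2 mm
- plate_1_center (a point): glass plate 84 x 54 x 6 mm (its x, y, z), 67 g, flat with its coating up; this point is its centre, 3 mm above its underside. Hold it across the 54 mm width by its two long edges. Three or four plates are present; an absent one is None
- plate_2_center (a point): glass plate 84 x 54 x 6 mm (its x, y, z), 67 g, flat with its coating up; this point is its centre, 3 mm above its underside. Hold it across the 54 mm width by its two long edges. Three or four plates are present; an absent one is None
- plate_3_center (a point): glass plate 84 x 54 x 6 mm (its x, y, z), 67 g, flat with its coating up; this point is its centre, 3 mm above its underside. Hold it across the 54 mm width by its two long edges. Three or four plates are present; an absent one is None
- plate_4_center (a point): glass plate 84 x 54 x 6 mm (its x, y, z), 67 g, flat with its coating up; this point is its centre, 3 mm above its underside. Hold it across the 54 mm width by its two long edges. Three or four plates are present; an absent one is None
- plate_1_coat: light-sensitive coating on plate_1: a 0.8 mm layer, 70 x 42 mm, in the middle of its upper face (7 mm in from the short edges, 6 mm from the long ones); must not be touched
- plate_2_coat: light-sensitive coating on plate_2: a 0.8 mm layer, 70 x 42 mm, in the middle of its upper face (7 mm in from the short edges, 6 mm from the long ones); must not be touched
- plate_3_coat: light-sensitive coating on plate_3: a 0.8 mm layer, 70 x 42 mm, in the middle of its upper face (7 mm in from the short edges, 6 mm from the long ones); must not be touched
- plate_4_coat: light-sensitive coating on plate_4: a 0.8 mm layer, 70 x 42 mm, in the middle of its upper face (7 mm in from the short edges, 6 mm from the long ones); must not be touched
- plate_1: plate_1 itself, origin at the centre of its underside, same axes as its centre point
- plate_2: plate_2 itself, origin at the centre of its underside, same axes as its centre point
- plate_3: plate_3 itself, origin at the centre of its underside, same axes as its centre point
- plate_4: plate_4 itself, origin at the centre of its underside, same axes as its centre point
Not all that is in view belongs to the job. What is shaped like the plate_2 but black or purple is not meant.

How it is judged:
On the way, in this order (a step that is already met when the one before it is completed fails the run):
1. the drawer is opened (value of joint drawer above 0.1 m), for 0.1 s.
2. every plate lies flat in a bay of the open drawer, the bays filled from the dial's end without a gap, and is let go ((horizontal distance between plate_1_center and bay_1 below 0.02 m or horizontal distance between plate_1_center and bay_2 below 0.02 m or horizontal distance between plate_1_center and bay_3 below 0.02 m or horizontal distance between plate_1_center and bay_4 below 0.02 m) and z of plate_1_center in the frame of bay_1 between 0 and 0.006 m and angle between each of plate_1_center, plate_2_center, plate_3_center, plate_4_center's own z axis and vertical below 0.06 rad and (horizontal distance between plate_2_center and bay_1 below 0.02 m or horizontal distance between plate_2_center and bay_2 below 0.02 m or horizontal distance between plate_2_center and bay_3 below 0.02 m or horizontal distance between plate_2_center and bay_4 below 0.02 m) and z of plate_2_center in the frame of bay_1 between 0 and 0.006 m and (horizontal distance between plate_3_center and bay_1 below 0.02 m or horizontal distance between plate_3_center and bay_2 below 0.02 m or horizontal distance between plate_3_center and bay_3 below 0.02 m or horizontal distance between plate_3_center and bay_4 below 0.02 m) and z of plate_3_center in the frame of bay_1 between 0 and 0.006 m and (horizontal distance between plate_4_center and bay_1 below 0.02 m or horizontal distance between plate_4_center and bay_2 below 0.02 m or horizontal distance between plate_4_center and bay_3 below 0.02 m or horizontal distance between plate_4_center and bay_4 below 0.02 m) and z of plate_4_center in the frame of bay_1 between 0 and 0.006 m and (height (world z) of plate_1_center above -9 m or horizontal distance between each of plate_1_center, plate_2_center, plate_3_center, plate_4_center and bay_4 above 0.03 m) and (height (world z) of plate_2_center above -9 m or horizontal distance between each of plate_1_center, plate_2_center, plate_3_center, plate_4_center and bay_4 above 0.03 m) and (height (world z) of plate_3_center above -9 m or horizontal distance between each of plate_1_center, plate_2_center, plate_3_center, plate_4_center and bay_4 above 0.03 m) and (height (world z) of plate_4_center above -9 m or horizontal distance between each of plate_1_center, plate_2_center, plate_3_center, plate_4_center and bay_4 above 0.03 m) and contact force between each of plate_1, plate_2, plate_3, plate_4 and the fingers below 0.05 N and value of joint drawer above 0.09 m), for 0.2 s.
3. the drawer is pushed home with the plates in it, the dial still at off ((horizontal distance between plate_1_center and bay_1 below 0.02 m or horizontal distance between plate_1_center and bay_2 below 0.02 m or horizontal distance between plate_1_center and bay_3 below 0.02 m or horizontal distance between plate_1_center and bay_4 below 0.02 m) and z of plate_1_center in the frame of bay_1 between 0 and 0.006 m and angle between each of plate_1_center, plate_2_center, plate_3_center, plate_4_center's own z axis and vertical below 0.06 rad and (horizontal distance between plate_2_center and bay_1 below 0.02 m or horizontal distance between plate_2_center and bay_2 below 0.02 m or horizontal distance between plate_2_center and bay_3 below 0.02 m or horizontal distance between plate_2_center and bay_4 below 0.02 m) and z of plate_2_center in the frame of bay_1 between 0 and 0.006 m and (horizontal distance between plate_3_center and bay_1 below 0.02 m or horizontal distance between plate_3_center and bay_2 below 0.02 m or horizontal distance between plate_3_center and bay_3 below 0.02 m or horizontal distance between plate_3_center and bay_4 below 0.02 m) and z of plate_3_center in the frame of bay_1 between 0 and 0.006 m and (horizontal distance between plate_4_center and bay_1 below 0.02 m or horizontal distance between plate_4_center and bay_2 below 0.02 m or horizontal distance between plate_4_center and bay_3 below 0.02 m or horizontal distance between plate_4_center and bay_4 below 0.02 m) and z of plate_4_center in the frame of bay_1 between 0 and 0.006 m and (height (world z) of plate_1_center above -9 m or horizontal distance between each of plate_1_center, plate_2_center, plate_3_center, plate_4_center and bay_4 above 0.03 m) and (height (world z) of plate_2_center above -9 m or horizontal distance between each of plate_1_center, plate_2_center, plate_3_center, plate_4_center and bay_4 above 0.03 m) and (height (world z) of plate_3_center above -9 m or horizontal distance between each of plate_1_center, plate_2_center, plate_3_center, plate_4_center and bay_4 above 0.03 m) and (height (world z) of plate_4_center above -9 m or horizontal distance between each of plate_1_center, plate_2_center, plate_3_center, plate_4_center and bay_4 above 0.03 m) and value of joint drawer below 0.004 m and value of joint dial below 0.2 rad), for 0.2 s.
4. the dial stands sprung out at the number of plates, and stays so for the exposure (value of joint drawer below 0.004 m and value of joint dial_push below 0.002 m and (height (world z) of plate_1_center above -9 m or value of joint dial between 1.421 and 1.721 rad) and (height (world z) of plate_2_center above -9 m or value of joint dial between 1.421 and 1.721 rad) and (height (world z) of plate_3_center above -9 m or value of joint dial between 1.421 and 1.721 rad) and (height (world z) of plate_4_center above -9 m or value of joint dial between 1.421 and 1.721 rad) and ((height (world z) of plate_1_center below -9 m and value of joint dial below 99 rad) or (height (world z) of plate_2_center below -9 m and value of joint dial below 99 rad) or (height (world z) of plate_3_center below -9 m and value of joint dial below 99 rad) or (height (world z) of plate_4_center below -9 m and value of joint dial below 99 rad) or value of joint dial between 1.944 and 2.244 rad)), for 4 s.
5. the dial is back at off, sprung out, before the drawer is opened (value of joint drawer below 0.004 m and value of joint dial_push below 0.002 m and value of joint dial between -0.15 and 0.15 rad), for 0.2 s.
At the end, for the whole second after the job is handed in: Every plate flat and still on the floor of a bay, coating up, within 20 mm of the bay's centre, bays filled from the dial's end without a gap; dial within 0.15 rad of off and sprung out within 2 mm; drawer open at least 110 mm ((horizontal distance between plate_1_center and bay_1 below 0.02 m or horizontal distance between plate_1_center and bay_2 below 0.02 m or horizontal distance between plate_1_center and bay_3 below 0.02 m or horizontal distance between plate_1_center and bay_4 below 0.02 m) and z of plate_1_center in the frame of bay_1 between 0 and 0.006 m and angle between each of plate_1_center, plate_2_center, plate_3_center, plate_4_center's own z axis and vertical below 0.06 rad and (horizontal distance between plate_2_center and bay_1 below 0.02 m or horizontal distance between plate_2_center and bay_2 below 0.02 m or horizontal distance between plate_2_center and bay_3 below 0.02 m or horizontal distance between plate_2_center and bay_4 below 0.02 m) and z of plate_2_center in the frame of bay_1 between 0 and 0.006 m and (horizontal distance between plate_3_center and bay_1 below 0.02 m or horizontal distance between plate_3_center and bay_2 below 0.02 m or horizontal distance between plate_3_center and bay_3 below 0.02 m or horizontal distance between plate_3_center and bay_4 below 0.02 m) and z of plate_3_center in the frame of bay_1 between 0 and 0.006 m and (horizontal distance between plate_4_center and bay_1 below 0.02 m or horizontal distance between plate_4_center and bay_2 below 0.02 m or horizontal distance between plate_4_center and bay_3 below 0.02 m or horizontal distance between plate_4_center and bay_4 below 0.02 m) and z of plate_4_center in the frame of bay_1 between 0 and 0.006 m and (height (world z) of plate_1_center above -9 m or horizontal distance between each of plate_1_center, plate_2_center, plate_3_center, plate_4_center and bay_4 above 0.03 m) and (height (world z) of plate_2_center above -9 m or horizontal distance between each of plate_1_center, plate_2_center, plate_3_center, plate_4_center and bay_4 above 0.03 m) and (height (world z) of plate_3_center above -9 m or horizontal distance between each of plate_1_center, plate_2_center, plate_3_center, plate_4_center and bay_4 above 0.03 m) and (height (world z) of plate_4_center above -9 m or horizontal distance between each of plate_1_center, plate_2_center, plate_3_center, plate_4_center and bay_4 above 0.03 m) and contact force between each of plate_1, plate_2, plate_3, plate_4 and the fingers below 0.05 N and linear speed of each of plate_1, plate_2, plate_3, plate_4 below 0.03 m/s and value of joint drawer above 0.11 m and value of joint dial between -0.15 and 0.15 rad and value of joint dial_push below 0.002 m); the robot touches nothing.
It fails at once if the fingers press on the coating of a plate (contact force between any of plate_1_coat, plate_2_coat, plate_3_coat, plate_4_coat and the fingers above 1 N).
It fails at once if a plate falls freely (more than about 3 cm) ((height (world z) of plate_1_center above 0.04 m and contact force between plate_1 and the fingers below 0.01 N and linear speed of plate_1 above 0.75 m/s) or (height (world z) of plate_2_center above 0.04 m and contact force between plate_2 and the fingers below 0.01 N and linear speed of plate_2 above 0.75 m/s) or (height (world z) of plate_3_center above 0.04 m and contact force between plate_3 and the fingers below 0.01 N and linear speed of plate_3 above 0.75 m/s) or (height (world z) of plate_4_center above 0.04 m and contact force between plate_4 and the fingers below 0.01 N and linear speed of plate_4 above 0.75 m/s)).
It fails at once if the dial is taken off its off position while the drawer is open (value of joint drawer above 0.03 m and value of joint dial above 0.3 rad).
Of plate_1, plate_2, plate_3, plate_4 only 3 to 4 are there at a start; the rules pass over those that are not, and their reading is None.
At some moment in a run one of plate_1, plate_2, plate_3, plate_4 may be knocked a few centimetres aside while the robot is not near it.
It also fails if it takes over 210 s, if anything falls off the work surface, if the arm or the gripper's body presses on something with over 40 N, if the wrist force passes 120 N, or if a joint passes its speed limit or range.

## Working session

There is one attempt and no reset: what is moved stays moved. The work goes in short steps, Python scripts to look and compute and a shell command to move; the robot and the scene stay as the last step left them, time stands still between calls to the robot, and variables do not carry over. Pictures are saved under pics/ and viewed, at most 14 in all, crops included, and the job is handed in when it is done.

```bash
ls; mkdir -p pics; cat > h.py <<'E'
import numpy as np, cv2
from rig import manip
from scipy.spatial.transform import Rotation as R
def q2R(q): return R.from_quat([q[1],q[2],q[3],q[0]]).as_matrix()
def cam(n,st=None):
    c=manip.camera_info(n);K=np.array(c["camera_matrix"])
    if n=="wrist":
        st=st or manip.get_state();T=np.array(c["tool_from_camera"]);Rt=q2R(st["ee_rot"])
        return K,Rt@T[:3,:3],np.array(st["position"])+Rt@T[:3,3]
    o=np.array(c["orientation"]); Rc=o if o.shape==(3,3) else q2R(o)
    return K,Rc,np.array(c["eye"])
def ray(c,uv,z):
    K,Rc,e=c; uv=np.atleast_2d(uv).astype(float)
    d=(Rc@np.linalg.inv(K)@np.c_[uv,np.ones(len(uv))].T).T
    return e+d*((z-e[2])/d[:,2])[:,None]
def proj(c,P):
    K,Rc,e=c;p=(K@Rc.T@(np.atleast_2d(P)-e).T).T
    return p[:,:2]/p[:,2:]
def shot(n,f):
    st=manip.get_state();im=manip.get_image(n);cv2.imwrite("pics/"+f,im[:,:,::-1]);return im,cam(n,st)
E
python3 - <<'E'
from h import *
for n in ("top","side"):
    im,c=shot(n,n+"0.png");print(n,c)
print(manip.get_state())
print(manip.camera_info("wrist"))
E
```

```text
pics
top (array([[502.17817254,   0.        , 279.14697324],
       [  0.        , 502.17817254, 209.49227198],
       [  0.        ,   0.        ,   1.        ]]), array([[ 0.01013436, -0.99554473,  0.09374422],
       [-0.9999034 , -0.00919747,  0.01042084],
       [-0.0095122 , -0.09384078, -0.99554178]]), array([0.44506667, 0.03008291, 1.31545216]))
side (array([[387.35958428,   0.        , 283.89917725],
       [  0.        , 387.35958428, 211.47210385],
       [  0.        ,   0.        ,   1.        ]]), array([[-0.97782107, -0.12332505,  0.16928346],
       [-0.20790184,  0.47369261, -0.85579912],
       [ 0.02535315, -0.87201276, -0.48882612]]), array([0.37054571, 0.84128253, 0.53469494]))
{'clock': 0.1, 'qpos': array([-1.25700936e+00,  2.76538966e-01,  1.50598339e+00, -1.89186678e-06,
        1.36065010e+00, -1.21020929e-01]), 'qd': array([-0.00124697, -0.00099875, -0.00248978, -0.00098992,  0.00097465,
       -0.0009668 ]), 'effort': array([ 8.55718863e-04, -4.17699945e+01, -2.46405977e+01, -3.45263279e-04,
        5.79659725e-03,  1.18764228e-05]), 'position': array([ 0.24204568, -0.52104635,  0.20613132]), 'ee_rot': array([-7.86143622e-04,  9.76460348e-01,  2.15695535e-01, -7.69356792e-05]), 'contact_force': array([ 0.08720007, -0.1369221 , -0.33867957]), 'moment': array([0.02816517, 0.06418948, 0.00263339]), 'gripper_force': 0.0, 'width': 0.08543223193999118}
{'camera_matrix': array([[304.61829902,   0.        , 283.66174814],
       [  0.        , 304.61829902, 210.87703288],
       [  0.        ,   0.        ,   1.        ]]), 'tool_from_camera': array([[-4.02024706e-04, -9.47855861e-01, -3.18699083e-01,
         8.18431794e-02],
       [ 9.99999768e-01, -5.56090475e-04,  3.92436029e-04,
        -5.79487762e-04],
       [-5.49198315e-04, -3.18698851e-01,  9.47855865e-01,
        -1.65743460e-01],
       [ 0.00000000e+00,  0.00000000e+00,  0.00000000e+00,
         1.00000000e+00]])}
```

View pics/top0.png

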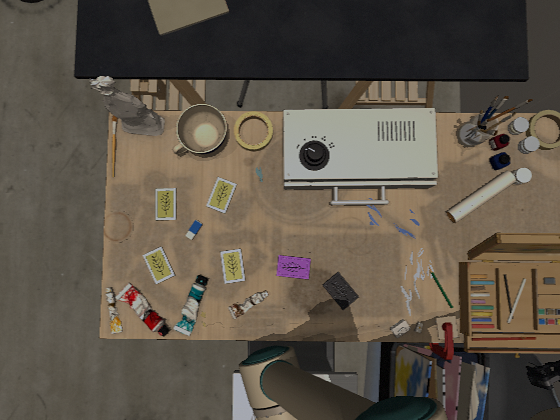

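View pics/side0.png

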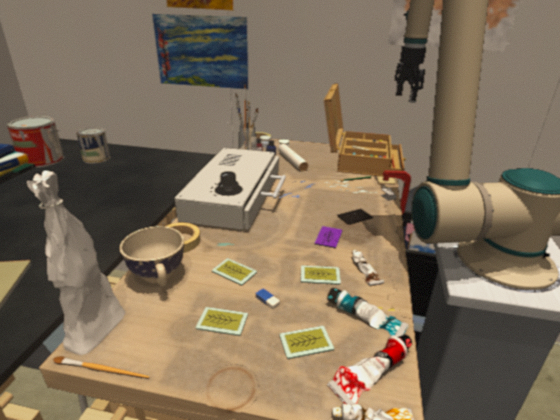

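Top view: four white-rimmed plates with yellow-green coating at (165,204), (221,195), (159,264) and (232,265). They fit the description. The purple one (295,267) and the black one (341,290) are the decoys. The unit is at (360,148), with the dial at (314,155) and the handle at (360,203).

```bash
cat >> h.py <<'E'
def plates(im,c,z=0.0068,amin=60):
    hsv=cv2.cvtColor(im,cv2.COLOR_RGB2HSV)
    m=cv2.inRange(hsv,(22,110,90),(38,255,255));m=cv2.morphologyEx(m,cv2.MORPH_CLOSE,np.ones((7,7)))
    out=[]
    for k in cv2.findContours(m,cv2.RETR_EXTERNAL,cv2.CHAIN_APPROX_NONE)[0]:
        if cv2.contourArea(k)<amin: continue
        P=ray(c,k[:,0,:],z)[:,:2]; (cx,cy),(w,h),a=cv2.minAreaRect((P*1000).astype(np.float32))
        if w<h: w,h,a=h,w,a+90
        a=(a+90)%180-90
        out.append((round(cx,1),round(cy,1),round(w,1),round(h,1),round(a,1),k[:,0].mean(0).round()))
    return out
E
python3 - <<'E'
from h import *
im=cv2.imread("pics/top0.png")[:,:,::-1].copy();c=cam("top")
for p in plates(im,c): print(p)
hsv=cv2.cvtColor(im,cv2.COLOR_RGB2HSV)
m=((hsv[:,:,1]<40)&(hsv[:,:,2]>165)).astype(np.uint8)*255
m=cv2.morphologyEx(m,cv2.MORPH_OPEN,np.ones((5,5)))
k=max(cv2.findContours(m,0,1)[0],key=cv2.contourArea)
print(cv2.boundingRect(k),cv2.contourArea(k))
P=ray(c,k[:,0],0.078)[:,:2]*1000
print(cv2.minAreaRect(P.astype(np.float32)))
ap=cv2.approxPolyDP(k,6,True)[:,0];print(ap.tolist(),ray(c,ap,.078)[:,:2].round(3).tolist())
big=cv2.resize(im[100:320,140:460],None,fx=2.5,fy=2.5,interpolation=cv2.INTER_CUBIC)
cv2.imwrite("pics/crop.png",big[:,:,::-1])
E
```

```text
(421.1, 164.2, 68.2, 38.6, 8.8, array([232., 266.]))
(421.5, 356.6, 68.8, 39.5, 27.1, array([158., 265.]))
(581.4, 343.8, 66.7, 36.9, 1.7, array([165., 204.]))
(606.5, 197.7, 68.5, 39.3, -21.5, array([221., 195.]))
(284, 109, 152, 70) 8668.5
((729.948486328125, -156.0733642578125), (175.74453735351562, 377.37176513671875), 0.4947153329849243)
[[284, 115], [290, 178], [435, 171], [434, 130], [415, 124], [415, 141], [376, 140], [376, 121], [393, 120], [388, 109]] [[0.801, 0.033], [0.641, 0.017], [0.661, -0.343], [0.765, -0.343], [0.78, -0.296], [0.737, -0.295], [0.739, -0.198], [0.787, -0.198], [0.79, -0.241], [0.818, -0.228]]
```

View pics/crop.png

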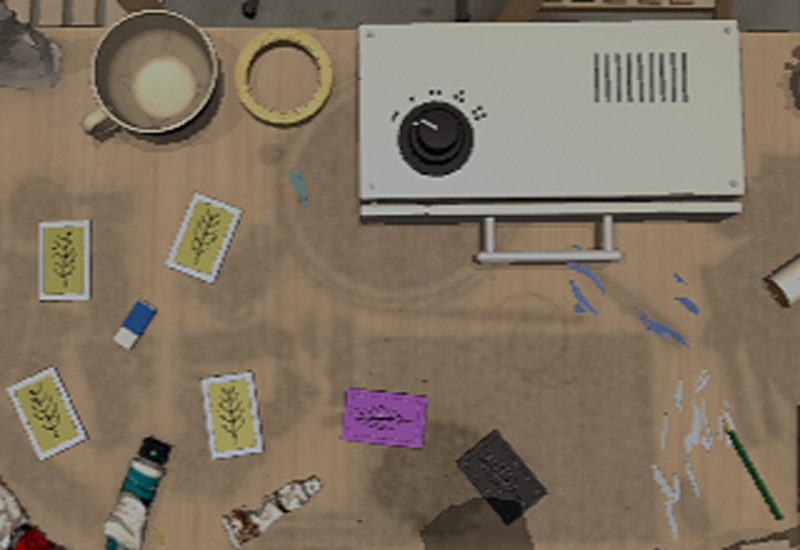

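The enlarged crop confirms it: the four plates are yellow-green with a white rim, and the purple and black ones are not meant. Next I locate the handle and the unit's yaw.

```bash
python3 - <<'E'
from h import *
c=cam("top")
f=lambda x,y:(140+x/2.5,100+y/2.5)
print("bar",ray(c,[f(477,258),f(620,257)],.054)[:,:2].round(4).tolist())
print("panel top front",ray(c,[f(360,214),f(742,212)],.066)[:,:2].round(4).tolist())
print("case top front",ray(c,[f(360,197),f(742,197)],.078)[:,:2].round(4).tolist())
print("case back",ray(c,[f(360,20),f(740,22)],.078)[:,:2].round(4).tolist())
print("dial",ray(c,[f(436,130)],.124)[:,:2].round(4).tolist())
cw=cam("wrist");print(proj(cw,[[.58,-.15,.048]]))
E
Z='{"translation":[0,0,0],"angular":[0,0,-7.1],"hand":0.6}'
python3 -m handwheel "[{\"translation\":[0,0,0],\"angular\":[0,0,-7.1],\"hand\":0.6}]"
```

```text
bar [[0.581, -0.0869], [0.5833, -0.231]]
panel top front [[0.6231, 0.0316], [0.6284, -0.3509]]
case top front [[0.6384, 0.0317], [0.6417, -0.3475]]
case back [[0.8189, 0.0334], [0.8196, -0.3489]]
dial [[0.6971, -0.0409]]
[[ -33.71694171 -550.02631401]]
clock: 0.18
position: [0.2421, -0.5211, 0.2063]
ee_rot: [-0.001, 0.961, 0.277, -0.0]
contact_force: [-0.1, -0.2, 0.3]
width: 0.0753
gripper_force: 0.0
```

```bash
R='{"translation":[0,0,0],"angular":[0,0,-7.1],"hand":0.6}'
python3 -m handwheel '[{"translation":[0,0,0],"angular":[0,0,-7.1],"hand":0.6},{"translation":[0,0,0],"angular":[0,0,-7.1],"hand":0.6},{"translation":[0,0,0],"angular":[0,0,-7.1],"hand":0.6},{"translation":[0,0,0],"angular":[0,0,-7.1],"hand":0.6},{"translation":[0,0,0],"angular":[0,0,-7.1],"hand":0.6},{"translation":[0,0,0],"angular":[0,0,-7.1],"hand":0.6},{"translation":[0,0,0],"angular":[0,0,-7.1],"hand":0.6},{"translation":[0,0,0],"angular":[0,0,-7.1],"hand":0.6},{"translation":[0,0,0],"angular":[0,0,-1.5],"hand":0.6}]' 30
python3 -m handwheel '[{"translation":[0.037,0,0],"angular":[0,0,0],"hand":0.6},{"translation":[0.037,0,0],"angular":[0,0,0],"hand":0.6},{"translation":[0.037,0,0],"angular":[0,0,0],"hand":0.6},{"translation":[0.037,0,0],"angular":[0,0,0],"hand":0.6},{"translation":[0.037,0,0],"angular":[0,0,0],"hand":0.6},{"translation":[0.03,0.025,0],"angular":[0,0,0],"hand":0.6},{"translation":[0.03,0.025,0],"angular":[0,0,0],"hand":0.6},{"translation":[0.03,0.025,0],"angular":[0,0,0],"hand":0.6},{"translation":[0.03,0.025,0],"angular":[0,0,0],"hand":0.6},{"translation":[0.03,0.025,0],"angular":[0,0,0],"hand":0.6}]'
python3 -m handwheel '[{"translation":[0.03,0.025,0],"angular":[0,0,0],"hand":0.6},{"translation":[0,0.03,0.005],"angular":[0,0,0],"hand":0.6},{"translation":[0,0.03,0.01],"angular":[0,0,0],"hand":0.6},{"translation":[0,0.03,0.01],"angular":[0,0,0],"hand":0.6},{"translation":[0,0.03,0.01],"angular":[0,0,0],"hand":0.6},{"translation":[0,0.03,0.01],"angular":[0,0,0],"hand":0.6},{"translation":[0,0.03,0.01],"angular":[0,0,0],"hand":0.6},{"translation":[0,0,0],"angular":[0,0,0],"hand":0.6},{"translation":[0,0,0],"angular":[0,0,0],"hand":0.6}]'
python3 -c '
from h import *
shot("wrist","w1.png");st=manip.get_state();print(st["position"],st["ee_rot"],st["qpos"],proj(cam("wrist"),[[.582,-.158,.048],[.625,-.158,.066]]))'
```

```text
clock: 0.93
position: [0.2421, -0.5212, 0.2064]
ee_rot: [-0.0, 0.704, 0.711, 0.0]
contact_force: [0.0, 0.0, 0.4]
width: 0.0344
gripper_force: 0.0
clock: 1.77
position: [0.3659, -0.1841, 0.2069]
ee_rot: [0.0, 0.705, 0.709, -0.0]
contact_force: [0.8, -0.9, -0.4]
width: 0.0339
gripper_force: 0.0
clock: 2.52
position: [0.5704, -0.1543, 0.15]
ee_rot: [-0.002, 0.705, 0.709, -0.001]
contact_force: [-1.0, -0.6, -0.7]
width: 0.0342
gripper_force: 0.0
[ 0.56948329 -0.15440044  0.15082198] [-0.00131311  0.7049895   0.70921613 -0.00074643] [-3.82416528e-01  3.35533908e-01  1.56017108e+00 -3.71409576e-04
  1.24888793e+00 -3.88275863e-01] [[297.87114423 206.56056723]
 [348.17803658 213.17624817]]
```

View pics/w1.png

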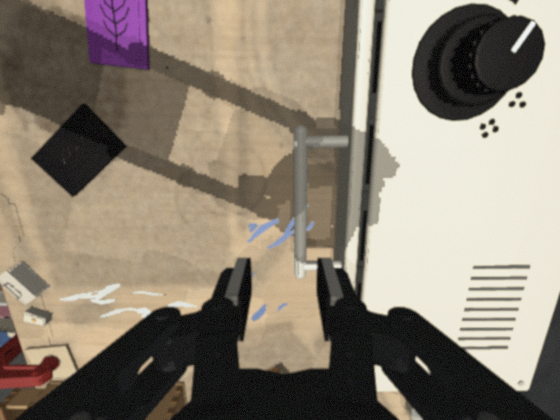

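```bash
python3 - <<'E'
from h import *
c=cam("wrist")
im=cv2.imread("pics/w1.png")
print(ray(c,[(300,127),(299,275)],.048).round(4).tolist())
print("panel front top",ray(c,[(349,60),(349,200),(349,110)],.066).round(4).tolist())
print("dial center",ray(c,[(511,52)],.124),ray(c,[(524,34),(513,51)],.124))
E
```

```text
[[0.5824, -0.0869, 0.048], [0.5846, -0.2299, 0.048]]
panel front top [[0.6168, -0.0376, 0.066], [0.6248, -0.1461, 0.066], [0.6194, -0.0729, 0.066]]
dial center [[ 0.69721651 -0.04097676  0.124     ]] [[ 0.70226105 -0.03194817  0.124     ]
 [ 0.69822323 -0.04046344  0.124     ]]
```

```bash

python3 -m handwheel '[{"translation":[-0.003,0.014,0],"angular":[0,0,0],"hand":0.6},{"translation":[0,0,0.03],"angular":[0,0,0],"hand":0.6},{"translation":[0,0,0.03],"angular":[0,0,0],"hand":0.6},{"translation":[0,0,0.03],"angular":[0,0,0],"hand":0.6},{"translation":[0,0,0.028],"angular":[0,0,0],"hand":0.6},{"translation":[0,0,0],"angular":[0,0,0],"hand":0.8},{"translation":[0,0,0],"angular":[0,0,0],"hand":0.9},{"translation":[0,0,0],"angular":[0,0,0],"hand":0.9},{"translation":[0,0,0],"angular":[0,0,0],"hand":0.9}]' 30
python3 -m handwheel '[{"translation":[0,-0.008,0],"angular":[0,0,0],"hand":0.9},{"translation":[0,-0.015,0],"angular":[0,0,0],"hand":0.9},{"translation":[0,-0.015,0],"angular":[0,0,0],"hand":0.9},{"translation":[0,-0.015,0],"angular":[0,0,0],"hand":0.9},{"translation":[0,-0.015,0],"angular":[0,0,0],"hand":0.9},{"translation":[0,-0.015,0],"angular":[0,0,0],"hand":0.9},{"translation":[0,-0.015,0],"angular":[0,0,0],"hand":0.9},{"translation":[0,-0.015,0],"angular":[0,0,0],"hand":0.9},{"translation":[0,-0.008,0],"angular":[0,0,0],"hand":0.9},{"translation":[0,-0.005,0],"angular":[0,0,0],"hand":0.9}]'
```

```text
clock: 3.32
position: [0.5857, -0.1585, 0.0366]
ee_rot: [0.002, 0.705, 0.709, 0.001]
contact_force: [-0.5, 0.4, 1.5]
width: 0.009
gripper_force: 0.0
clock: 4.15
position: [0.4573, -0.1584, 0.0349]
ee_rot: [0.001, 0.705, 0.709, 0.0]
contact_force: [-0.3, 0.8, 0.4]
width: 0.0086
gripper_force: 0.0
```

```bash
python3 - <<'E'
from h import *
a,_=shot("wrist","w2.png")
E
```

```text
(no output)
```

View pics/w2.png

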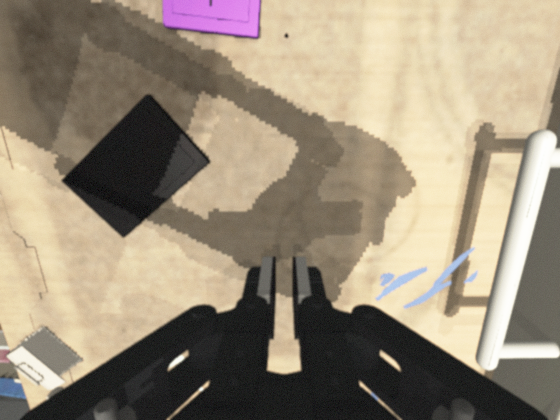

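```bash
python3 - <<'E'
from h import *
c=cam("wrist")
for z in (.03,.04,.048,.06): print(z,ray(c,[(543,140),(487,362)],z).round(4).tolist())
print(proj(c,[[.5835,-.158+s*.068,.048] for s in (1,-1)]), manip.get_state()["position"])
a,_=shot("side","s2.png")
cv2.imwrite("pics/s2c.png",cv2.resize(a[120:270,170:440],None,fx=2.9,fy=2.9,interpolation=cv2.INTER_CUBIC)[:,:,::-1])
E
```

```text
0.03 [[0.5982, -0.0916, 0.03], [0.6011, -0.2457, 0.03]]
0.04 [[0.5898, -0.0907, 0.04], [0.5926, -0.2357, 0.04]]
0.048 [[0.5832, -0.0899, 0.048], [0.5858, -0.2277, 0.048]]
0.06 [[0.5732, -0.0888, 0.06], [0.5756, -0.2157, 0.06]]
[[543.6259726  140.17018812]
 [483.98448918 359.85754966]] [ 0.45685828 -0.15826334  0.03471211]
```

View pics/s2c.png

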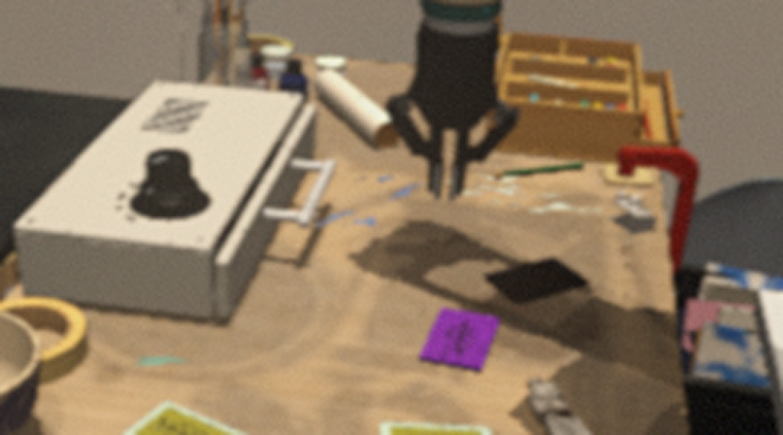

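The grip was too high: the drawer is still shut and the bar is where I measured it. I'll retry deeper, with settling rows.

```bash

python3 -m handwheel '[{"translation":[0,0,-0.035],"angular":[0,0,0],"hand":0.6},{"translation":[0,0,-0.035],"angular":[0,0,0],"hand":0.6},{"translation":[0,0.03,0],"angular":[0,0,0],"hand":0.6},{"translation":[0,0.035,0],"angular":[0,0,0],"hand":0.6},{"translation":[0,0.035,0],"angular":[0,0,0],"hand":0.6},{"translation":[0,0.027,0],"angular":[0,0,0],"hand":0.6},{"translation":[0,0,0],"angular":[0,0,0],"hand":0.6},{"translation":[0,0,0],"angular":[0,0,0],"hand":0.6},{"translation":[0,0,0],"angular":[0,0,0],"hand":0.6}]' 30
python3 -m handwheel '[{"translation":[0,0,0.03],"angular":[0,0,0],"hand":0.6},{"translation":[0,0,0.03],"angular":[0,0,0],"hand":0.6},{"translation":[0,0,0.02],"angular":[0,0,0],"hand":0.6},{"translation":[0,0,0.005],"angular":[0,0,0],"hand":0.6},{"translation":[0,0,0],"angular":[0,0,0],"hand":0.6},{"translation":[0,0,0],"angular":[0,0,0],"hand":0.6},{"translation":[0,0,0],"angular":[0,0,0],"hand":0.6}]'
python3 -m handwheel '[{"translation":[0,0,0],"angular":[0,0,0],"hand":0.95},{"translation":[0,0,0],"angular":[0,0,0],"hand":0.95},{"translation":[0,0,0],"angular":[0,0,0],"hand":0.95},{"translation":[0,0,0],"angular":[0,0,0],"hand":0.95},{"translation":[0,0,0],"angular":[0,0,0],"hand":0.95}]'
```

```text
clock: 5.0
position: [0.5848, -0.1574, 0.1034]
ee_rot: [-0.001, 0.705, 0.709, -0.0]
contact_force: [-0.3, 0.6, 0.1]
width: 0.034
gripper_force: 0.0
clock: 5.58
position: [0.5863, -0.1583, 0.0207]
ee_rot: [0.002, 0.705, 0.709, 0.001]
contact_force: [-0.6, -0.5, 0.6]
width: 0.0344
gripper_force: 0.0
clock: 6.0
position: [0.586, -0.1581, 0.0205]
ee_rot: [0.001, 0.705, 0.709, 0.0]
contact_force: [-0.3, 0.6, 6.1]
width: 0.0102
gripper_force: 30.8
```

```bash

python3 -m handwheel '[{"translation":[0,-0.008,0],"angular":[0,0,0],"hand":0.95},{"translation":[0,-0.015,0],"angular":[0,0,0],"hand":0.95},{"translation":[0,-0.015,0],"angular":[0,0,0],"hand":0.95},{"translation":[0,-0.015,0],"angular":[0,0,0],"hand":0.95},{"translation":[0,-0.015,0],"angular":[0,0,0],"hand":0.95},{"translation":[0,-0.015,0],"angular":[0,0,0],"hand":0.95},{"translation":[0,-0.015,0],"angular":[0,0,0],"hand":0.95},{"translation":[0,-0.015,0],"angular":[0,0,0],"hand":0.95},{"translation":[0,-0.008,0],"angular":[0,0,0],"hand":0.95},{"translation":[0,-0.004,0],"angular":[0,0,0],"hand":0.95}]'
python3 -m handwheel '[{"translation":[0,0,0],"angular":[0,0,0],"hand":0.95},{"translation":[0,0,0],"angular":[0,0,0],"hand":0.6},{"translation":[0,0,0],"angular":[0,0,0],"hand":0.6},{"translation":[0,0,0],"angular":[0,0,0],"hand":0.6},{"translation":[0,0,-0.03],"angular":[0,0,0],"hand":0.6},{"translation":[0,0,-0.03],"angular":[0,0,0],"hand":0.6},{"translation":[0,0,-0.035],"angular":[0,0,0],"hand":0.6},{"translation":[0,0,-0.035],"angular":[0,0,0],"hand":0.2}]'
```

```text
clock: 6.83
position: [0.4639, -0.1605, 0.0206]
ee_rot: [0.005, 0.706, 0.709, 0.002]
contact_force: [13.4, 0.6, -5.2]
width: 0.0105
gripper_force: 30.0
clock: 7.5
position: [0.4587, -0.1576, 0.1494]
ee_rot: [-0.002, 0.705, 0.709, -0.001]
contact_force: [1.4, -0.6, 0.2]
width: 0.0449
gripper_force: 0.0
```

```bash

python3 -m handwheel '[{"translation":[0,0,0],"angular":[0,0,-7.1],"hand":0.2},{"translation":[0,0,0],"angular":[0,0,-7.1],"hand":0.2},{"translation":[0,0,0],"angular":[0,0,-7.1],"hand":0.2},{"translation":[0,0,0],"angular":[0,0,-7.1],"hand":0.2},{"translation":[0,0,0],"angular":[0,0,-7.1],"hand":0.2},{"translation":[0,0,0],"angular":[0,0,-7.1],"hand":0.2},{"translation":[0,0,0],"angular":[0,0,-7.1],"hand":0.2},{"translation":[0,0,0],"angular":[0,0,-7.1],"hand":0.2},{"translation":[0,0,0],"angular":[0,0,-7.1],"hand":0.2},{"translation":[0,0,0],"angular":[0,0,-7.1],"hand":0.2}]'
python3 -m handwheel '[{"translation":[0,0,0],"angular":[0,0,-7.1],"hand":0.2},{"translation":[0,0,0],"angular":[0,0,-7.1],"hand":0.2},{"translation":[0,0,0],"angular":[0,0,-7.1],"hand":0.2},{"translation":[0,0,0],"angular":[0,0,-6.2],"hand":0.2},{"translation":[0,0,0],"angular":[0,0,0],"hand":0.2},{"translation":[0,0,0],"angular":[0,0,0],"hand":0.2}]'
python3 - <<'E'
from h import *
st=manip.get_state();print(st["position"],st["ee_rot"])
shot("wrist","w3.png")
E
python3 -m handwheel '[{"translation":[-0.011,0.036,0],"angular":[0,0,0],"hand":0.2},{"translation":[0,0.036,0],"angular":[0,0,0],"hand":0.2},{"translation":[0,0.036,0],"angular":[0,0,0],"hand":0.2},{"translation":[0,0.036,0],"angular":[0,0,0],"hand":0.2},{"translation":[0,0.036,0],"angular":[0,0,0],"hand":0.2},{"translation":[0,0.036,0],"angular":[0,0,0],"hand":0.2},{"translation":[0,0.036,0],"angular":[0,0,0],"hand":0.2},{"translation":[0,0.036,0],"angular":[0,0,0],"hand":0.2},{"translation":[0,0.036,0],"angular":[0,0,0],"hand":0.2}]'
python3 -m handwheel '[{"translation":[0,0,0],"angular":[0,0,0],"hand":0.2},{"translation":[0,0,0],"angular":[0,0,0],"hand":0.2}]'
python3 - <<'E'
from h import *
st=manip.get_state();print(st["position"],st["ee_rot"])
im,c=shot("wrist","w4.png")
for p in plates(im,c,amin=1500): print(p)
im,c=shot("top","t4.png")
for p in plates(im,c): print(p)
E
```

```text
clock: 8.33
position: [0.4592, -0.1578, 0.1483]
ee_rot: [-0.001, 0.159, 0.987, 0.0]
contact_force: [-0.1, 0.1, 0.0]
width: 0.0683
gripper_force: 0.0
clock: 8.83
position: [0.4596, -0.158, 0.1485]
ee_rot: [-0.001, -0.075, 0.997, 0.0]
contact_force: [0.3, 0.3, -0.2]
width: 0.0683
gripper_force: 0.0
[ 0.45956104 -0.15797164  0.14847018] [-6.79759206e-04 -7.54969900e-02  9.97145738e-01  3.45373165e-04]
clock: 9.63
position: [0.4206, 0.1651, 0.1489]
ee_rot: [-0.0, -0.076, 0.997, -0.0]
contact_force: [0.4, -0.5, 0.7]
width: 0.0682
gripper_force: 0.0
clock: 9.8
position: [0.4207, 0.165, 0.1488]
ee_rot: [-0.0, -0.078, 0.997, -0.0]
contact_force: [-0.1, -0.0, -0.2]
width: 0.0684
gripper_force: 0.0
[0.42071627 0.16503653 0.1487667 ] [-2.24899616e-04 -7.82340240e-02  9.96934981e-01 -1.76517901e-04]
(419.6, 356.3, 64.8, 37.8, 26.5, array([460., 217.]))
(581.4, 343.8, 66.7, 36.9, 1.7, array([165., 204.]))
(606.5, 197.7, 68.5, 39.3, -21.5, array([221., 195.]))
```

View pics/t4.png

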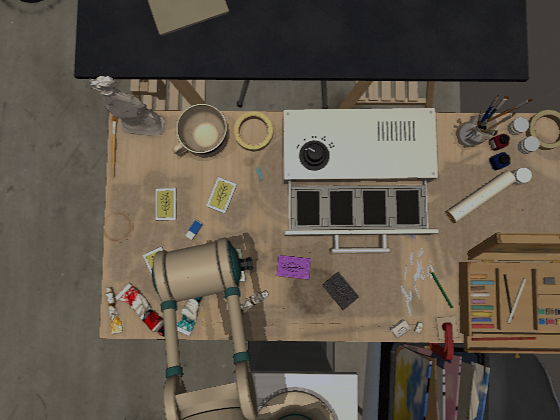

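View pics/w4.png

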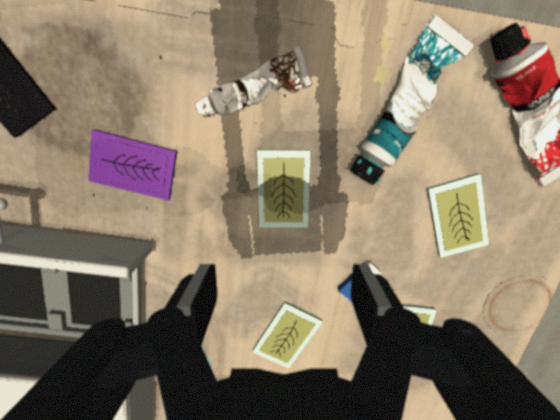

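Top view: the drawer is open, with bay pads at (308,208), (342,208), (375,208) and (408,208). Wrist view: the target plate is centred at (283,190) and partly shaded.

```bash
sed -i 's/(22,110,90),(38,255,255)/(22,110,55),(40,255,255)/' h.py
python3 - <<'E'
from h import *
st=manip.get_state();cw=cam("wrist",st)
im=cv2.imread("pics/w4.png")[:,:,::-1].copy()
hsv=cv2.cvtColor(im,cv2.COLOR_RGB2HSV);print(hsv[165,265],hsv[205,270],hsv[180,240],hsv[215,460])
for p in plates(im,cw,amin=1500): print(p)
im=cv2.imread("pics/t4.png")[:,:,::-1].copy();c=cam("top")
g=im.max(2);m=np.zeros_like(g);m[186:232,290:428]=(g[186:232,290:428]<60)*255
m=cv2.morphologyEx(m,cv2.MORPH_OPEN,np.ones((5,5)))
for k in cv2.findContours(m,0,1)[0]:
    P=ray(c,k[:,0],.016)[:,:2]*1000
    print(cv2.boundingRect(k),cv2.minAreaRect(P.astype(np.float32)))
print("panel far edge top", ray(c,[(284,232),(438,231)],.066).round(4))
print("case top front", ray(c,[(284,179),(437,178.5)],.078).round(4), "dial",ray(c,[(314.5,152)],.124))
E
```

```text
[ 28  98 193] [ 27 106  96] [20 72 85] [ 29 102 130]
(420.8, 354.1, 64.7, 37.7, 26.4, array([460., 217.]))
(363, 191, 23, 33) ((576.334716796875, -202.40821838378906), (84.62088012695312, 55.22191619873047), 1.7293670177459717)
(330, 191, 22, 34) ((574.2341918945312, -115.68545532226562), (86.56700897216797, 54.64630126953125), 0.03671027347445488)
(297, 191, 22, 34) ((573.438232421875, -30.02450942993164), (86.29769134521484, 54.716880798339844), 0.38959285616874695)
(396, 190, 23, 34) ((578.424072265625, -288.31561279296875), (86.03717803955078, 56.88805389404297), 0.5440654158592224)
panel far edge top [[ 0.5066  0.0305  0.066 ]
 [ 0.5128 -0.3516  0.066 ]]
case top front [[ 0.6379  0.0317  0.078 ]
 [ 0.6425 -0.348   0.078 ]] dial [[ 0.69706719 -0.04115114  0.124     ]]
```

```bash
sed -i 's/(22,110,55),(40,255,255)/(24,85,50),(40,255,255)/' h.py
python3 - <<'E'
from h import *
cw=cam("wrist");im=cv2.imread("pics/w4.png")[:,:,::-1].copy()
for p in plates(im,cw,amin=1500): print(p)
E
```

```text
(420.8, 354.0, 67.3, 40.3, 26.4, array([460., 216.]))
(420.1, 162.6, 65.5, 40.0, 8.8, array([283., 189.]))
```

```bash

python3 -m handwheel '[{"translation":[0,-0.002,0.03],"angular":[0,0,0],"hand":0.22},{"translation":[0,0,0.035],"angular":[0,0,0],"hand":0.22},{"translation":[0,0,0.035],"angular":[0,0,0],"hand":0.22},{"translation":[0,0,0.03],"angular":[0,0,0],"hand":0.22},{"translation":[0,0,0.015],"angular":[0,0,0],"hand":0.22},{"translation":[0,0,0],"angular":[0,0,0],"hand":0.22},{"translation":[0,0,0],"angular":[0,0,0],"hand":0.22}]' 20
for i in 1 2 3 ; do python3 -m handwheel '[{"translation":[0,0,0.003],"angular":[0,0,0],"hand":0.22},{"translation":[0,0,0],"angular":[0,0,0],"hand":0.22},{"translation":[0,0,0],"angular":[0,0,0],"hand":0.22}]' | grep -E "position|contact_f|width"; done
```

```text
clock: 10.48
position: [0.4217, 0.1601, 0.0034]
ee_rot: [-0.001, -0.075, 0.997, -0.0]
contact_force: [-0.3, 1.2, -0.4]
width: 0.0667
gripper_force: 0.0
position: [0.4229, 0.1615, 0.002]
contact_force: [0.4, 0.5, -0.4]
width: 0.0671
position: [0.4218, 0.1616, -0.0019]
contact_force: [0.5, -0.3, 0.5]
width: 0.0666
position: [0.4216, 0.1616, -0.0053]
contact_force: [0.8, -0.1, -0.1]
width: 0.0668
```

```bash

python3 -m handwheel '[{"translation":[0,0,0.0015],"angular":[0,0,0],"hand":0.22},{"translation":[0,0,0],"angular":[0,0,0],"hand":0.22},{"translation":[0,0,0],"angular":[0,0,0],"hand":0.22}]'
python3 -m handwheel '[{"translation":[0,0,0],"angular":[0,0,0],"hand":0.32},{"translation":[0,0,0],"angular":[0,0,0],"hand":0.45},{"translation":[0,0,0],"angular":[0,0,0],"hand":0.45},{"translation":[0,0,0],"angular":[0,0,0],"hand":0.45}]' 25
```

```text
clock: 11.48
position: [0.4217, 0.1615, -0.0067]
ee_rot: [-0.0, -0.077, 0.997, -0.0]
contact_force: [-0.6, -0.6, -1.1]
width: 0.0663
gripper_force: 0.0
clock: 11.82
position: [0.4218, 0.1615, -0.0066]
ee_rot: [0.0, -0.077, 0.997, -0.0]
contact_force: [-0.0, 0.4, -0.8]
width: 0.0467
gripper_force: 0.0
```

```bash

python3 - <<'E'
from h import *
im,c=shot("side","s5.png")
cv2.imwrite("pics/s5c.png",cv2.resize(im[200:400,190:450],None,fx=3,fy=3,interpolation=cv2.INTER_CUBIC)[:,:,::-1])
E
```

```text
(no output)
```

View pics/s5c.png

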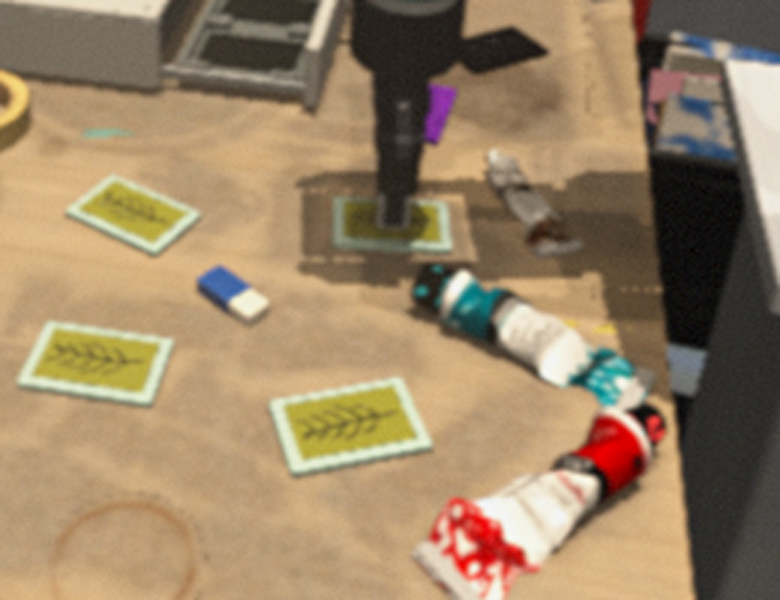

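```bash

python3 -m handwheel '[{"translation":[0,0.001,0],"angular":[0,0,0],"hand":0.2},{"translation":[0,0,0],"angular":[0,0,0],"hand":0.2},{"translation":[0,0,0],"angular":[0,0,0],"hand":0.2},{"translation":[0,0,0],"angular":[0,0,0],"hand":0.2}]'
for i in 1 2 3 4; do python3 -m handwheel '[{"translation":[0,0,0.003],"angular":[0,0,0],"hand":0.2},{"translation":[0,0,0],"angular":[0,0,0],"hand":0.2},{"translation":[0,0,0],"angular":[0,0,0],"hand":0.2}]' | grep -E "position|contact_f|width"; done
```

```text
clock: 12.2
position: [0.4217, 0.1625, -0.0066]
ee_rot: [0.0, -0.077, 0.997, -0.0]
contact_force: [-0.1, 0.9, -0.6]
width: 0.0685
gripper_force: 0.0
position: [0.4214, 0.1624, -0.0099]
contact_force: [1.1, -0.2, -0.0]
width: 0.0681
position: [0.4214, 0.1624, -0.0128]
contact_force: [-0.1, -0.7, 0.3]
width: 0.068
position: [0.4215, 0.1625, -0.0158]
contact_force: [-0.4, -1.1, 0.7]
width: 0.0685
position: [0.4215, 0.1625, -0.0188]
contact_force: [-0.8, -0.1, 0.3]
width: 0.0681
```

```bash

python3 -m handwheel '[{"translation":[0,0,0],"angular":[0,0,0],"hand":0.27},{"translation":[0,0,0],"angular":[0,0,0],"hand":0.27},{"translation":[0,0,0],"angular":[0,0,0],"hand":0.27}]' 20
python3 -m handwheel '[{"translation":[0,0,0],"angular":[0,0,0],"hand":0.32},{"translation":[0,0,0],"angular":[0,0,0],"hand":0.4},{"translation":[0,0,0],"angular":[0,0,0],"hand":0.4},{"translation":[0,0,0],"angular":[0,0,0],"hand":0.4}]'
```

```text
clock: 13.45
position: [0.4217, 0.1625, -0.0186]
ee_rot: [0.0, -0.077, 0.997, -0.0]
contact_force: [0.3, 0.8, -0.5]
width: 0.0627
gripper_force: 0.0
clock: 13.78
position: [0.4217, 0.1625, -0.0186]
ee_rot: [0.0, -0.077, 0.997, -0.0]
contact_force: [0.7, -1.2, -0.5]
width: 0.0511
gripper_force: 0.0
```

```bash

python3 -m handwheel '[{"translation":[0,0,0],"angular":[0,0,0],"hand":0.2},{"translation":[0,0,0],"angular":[0,0,0],"hand":0.2},{"translation":[0,0,0],"angular":[0,0,0],"hand":0.2}]' | grep width
for i in 1 2 ; do python3 -m handwheel '[{"translation":[0,0,0.003],"angular":[0,0,0],"hand":0.2},{"translation":[0,0,0],"angular":[0,0,0],"hand":0.2},{"translation":[0,0,0],"angular":[0,0,0],"hand":0.2}]' | grep -E "position|contact_f|width"; done
python3 - <<'E'
from h import *
im,c=shot("side","s6.png")
cv2.imwrite("pics/s6c.png",cv2.resize(im[230:300,260:360],None,fx=8,fy=8,interpolation=cv2.INTER_CUBIC)[:,:,::-1])
c=cam("side");st=manip.get_state();p=st["position"];print(p,proj(c,[p,[p[0],p[1]+.04,0]])-[260,230])
E
```

```text
width: 0.0681
position: [0.4214, 0.1624, -0.0219]
contact_force: [-0.7, 0.4, 0.1]
width: 0.0684
position: [0.4214, 0.1625, -0.0248]
contact_force: [0.1, 0.1, 0.6]
width: 0.0683
[ 0.42155788  0.16248266 -0.02474024] [[58.48678797 53.2874243 ]
 [56.80188372 56.11547243]]
```

View pics/s6c.png

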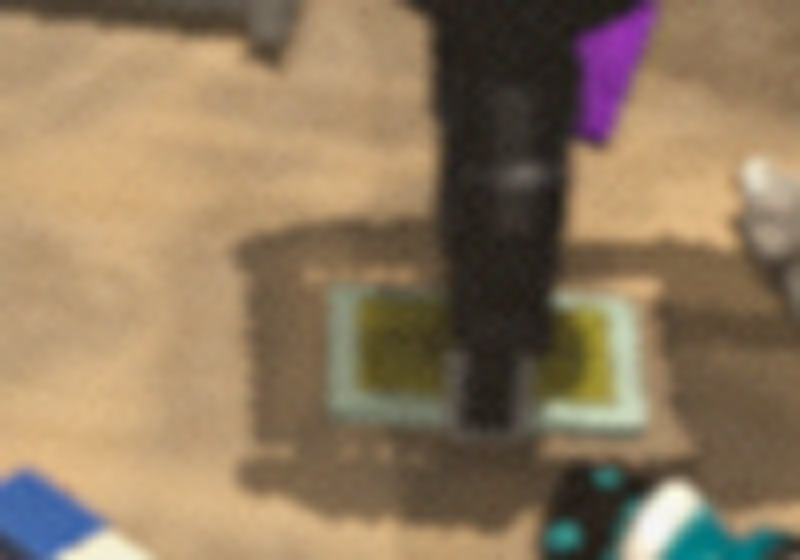

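```bash

python3 -m handwheel '[{"translation":[0,0,0.001],"angular":[0,0,0],"hand":0.2},{"translation":[0,0,0],"angular":[0,0,0],"hand":0.27},{"translation":[0,0,0],"angular":[0,0,0],"hand":0.27},{"translation":[0,0,0],"angular":[0,0,0],"hand":0.27}]' 20
python3 -m handwheel '[{"translation":[0,0,0],"angular":[0,0,0],"hand":0.32},{"translation":[0,0,0],"angular":[0,0,0],"hand":0.4},{"translation":[0,0,0],"angular":[0,0,0],"hand":0.4},{"translation":[0,0,0],"angular":[0,0,0],"hand":0.4}]'
```

```text
clock: 14.92
position: [0.4216, 0.1625, -0.0256]
ee_rot: [0.0, -0.077, 0.997, -0.0]
contact_force: [-0.3, 0.6, 0.1]
width: 0.0623
gripper_force: 0.0
clock: 15.25
position: [0.4217, 0.1626, -0.0254]
ee_rot: [0.0, -0.077, 0.997, 0.0]
contact_force: [-1.1, -0.4, 4.3]
width: 0.053
gripper_force: 20.7
```

Gripped at 53 mm with 20.7 N. In practice the fingertips sit about 26 mm above the reported TCP z. I'll lift and carry this plate to bay 1.

```bash

python3 -m handwheel '[{"translation":[0,0,-0.005],"angular":[0,0,0],"hand":0.45},{"translation":[0,0,-0.015],"angular":[0,0,0],"hand":0.45},{"translation":[0,0,-0.025],"angular":[0,0,0],"hand":0.45},{"translation":[0,0,-0.025],"angular":[0,0,0],"hand":0.45},{"translation":[0,0,-0.025],"angular":[0,0,0],"hand":0.45},{"translation":[0,0,0],"angular":[0,0,4],"hand":0.45},{"translation":[0,0,0],"angular":[0,0,4],"hand":0.45}]' 25
python3 -m handwheel '[{"translation":[-0.0187,-0.0243,0],"angular":[0,0,0],"hand":0.45},{"translation":[-0.0187,-0.0243,0],"angular":[0,0,0],"hand":0.45},{"translation":[-0.0187,-0.0243,0],"angular":[0,0,0],"hand":0.45},{"translation":[-0.0187,-0.0243,0],"angular":[0,0,0],"hand":0.45},{"translation":[-0.0187,-0.0243,0],"angular":[0,0,0],"hand":0.45},{"translation":[-0.0187,-0.0243,0],"angular":[0,0,0],"hand":0.45},{"translation":[-0.0187,-0.0243,0],"angular":[0,0,0],"hand":0.45},{"translation":[-0.0187,-0.0243,0],"angular":[0,0,0],"hand":0.45},{"translation":[0,0,0],"angular":[0,0,0],"hand":0.45},{"translation":[0,0,0],"angular":[0,0,0],"hand":0.45}]'
python3 - <<'E'
from h import *
im,c=shot("wrist","w7.png");st=manip.get_state();print(st["position"],st["ee_rot"],st["qpos"])
p=st["position"]
print(proj(c,[[.5735+a*.049,-.0295+b*.035,.016] for a in(-1,1) for b in (-1,1)]).round())
E
```

```text
clock: 15.83
position: [0.423, 0.1628, 0.0712]
ee_rot: [0.002, -0.005, 1.0, 0.0]
contact_force: [0.4, -0.7, -1.5]
width: 0.0527
gripper_force: 26.6
clock: 16.67
position: [0.5746, -0.0311, 0.069]
ee_rot: [-0.0, -0.006, 1.0, -0.0]
contact_force: [-0.7, 0.8, -1.4]
width: 0.0527
gripper_force: 26.7
[ 0.5732767  -0.02995002  0.06885098] [-9.21368530e-04 -6.45509353e-03  9.99978701e-01  2.84268908e-04] [-1.73542744e-01  3.84284158e-01  1.71000907e+00  2.64640601e-04
  1.04921419e+00 -1.75738143e+00]
[[237. 156.]
 [335. 157.]
 [242. 276.]
 [327. 277.]]
```

View pics/w7.png

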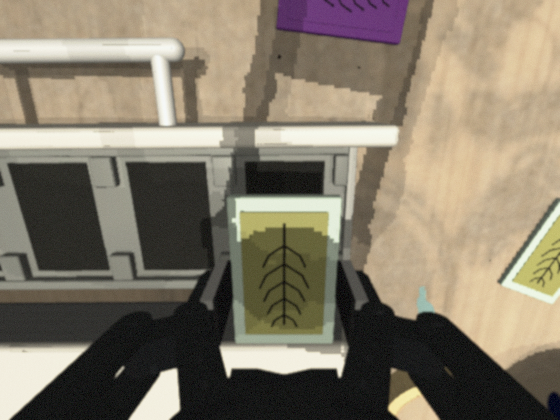

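```bash

python3 -m handwheel '[{"translation":[0,0,0.025],"angular":[0,0,0],"hand":0.45},{"translation":[0,0,0.025],"angular":[0,0,0],"hand":0.45},{"translation":[0,0,0.015],"angular":[0,0,0],"hand":0.45},{"translation":[0,0,0.008],"angular":[0,0,0],"hand":0.45},{"translation":[0,0,0.002],"angular":[0,0,0],"hand":0.45},{"translation":[0,0,0],"angular":[0,0,0],"hand":0.45},{"translation":[0,0,0],"angular":[0,0,0],"hand":0.45}]'
for i in 1 2; do python3 -m handwheel '[{"translation":[0,0,0.001],"angular":[0,0,0],"hand":0.45},{"translation":[0,0,0],"angular":[0,0,0],"hand":0.45},{"translation":[0,0,0],"angular":[0,0,0],"hand":0.45}]' | grep -E "position|contact_f|width"; done
```

```text
clock: 17.3
position: [0.5745, -0.0294, -0.0047]
ee_rot: [0.001, -0.007, 1.0, -0.0]
contact_force: [-0.1, -0.7, -0.8]
width: 0.0522
gripper_force: 26.7
position: [0.5745, -0.0298, -0.0059]
contact_force: [0.3, -0.3, -0.3]
width: 0.0526
position: [0.574, -0.0298, -0.0075]
contact_force: [-0.1, 0.3, -0.9]
width: 0.0526
```

```bash

for i in 1 2 3; do python3 -m handwheel '[{"translation":[0,0,0.001],"angular":[0,0,0],"hand":0.45},{"translation":[0,0,0],"angular":[0,0,0],"hand":0.45},{"translation":[0,0,0],"angular":[0,0,0],"hand":0.45}]' | grep -E "position|contact_f|width"; done
```

```text
position: [0.5739, -0.0297, -0.0087]
contact_force: [0.4, -0.3, -0.9]
width: 0.0528
position: [0.5742, -0.0298, -0.0092]
contact_force: [-1.1, -0.1, 3.6]
width: 0.0528
position: [0.575, -0.0298, -0.0093]
contact_force: [-0.2, 0.3, 7.3]
width: 0.0525
```

Contact at -9.2 mm, as predicted. I release here and go on to the plate at (.606,.198).

```bash

python3 -m handwheel '[{"translation":[0,0,-0.001],"angular":[0,0,0],"hand":0.3},{"translation":[0,0,0],"angular":[0,0,0],"hand":0.22},{"translation":[0,0,0],"angular":[0,0,0],"hand":0.22},{"translation":[0,0,0],"angular":[0,0,0],"hand":0.22},{"translation":[0,0,-0.01],"angular":[0,0,0],"hand":0.22},{"translation":[0,0,-0.03],"angular":[0,0,0],"hand":0.22},{"translation":[0,0,-0.03],"angular":[0,0,0],"hand":0.22},{"translation":[0,0,-0.03],"angular":[0,0,0],"hand":0.22},{"translation":[0,0,-0.03],"angular":[0,0,0],"hand":0.22}]'
python3 -m handwheel '[{"translation":[0,0,0],"angular":[0,0,5.6],"hand":0.2},{"translation":[0,0,0],"angular":[0,0,5.6],"hand":0.2},{"translation":[0,0,0],"angular":[0,0,5.6],"hand":0.2},{"translation":[0,0,0],"angular":[0,0,5.6],"hand":0.2}]' >/dev/null
python3 -m handwheel '[{"translation":[0.0067,0.028,0],"angular":[0,0,0],"hand":0.2},{"translation":[0.0067,0.028,0],"angular":[0,0,0],"hand":0.2},{"translation":[0.0067,0.028,0],"angular":[0,0,0],"hand":0.2},{"translation":[0.0067,0.028,0],"angular":[0,0,0],"hand":0.2},{"translation":[0.0067,0.028,0],"angular":[0,0,0],"hand":0.2},{"translation":[0.0067,0.028,0],"angular":[0,0,0],"hand":0.2},{"translation":[0.0067,0.028,0],"angular":[0,0,0],"hand":0.2},{"translation":[0.0067,0.028,0],"angular":[0,0,0],"hand":0.2},{"translation":[0,0,0],"angular":[0,0,0],"hand":0.2},{"translation":[0,0,0],"angular":[0,0,0],"hand":0.2}]'
cat >> h.py <<'E'
def look(f):
    import math
    st=manip.get_state();im,c=shot("wrist",f);q=st["ee_rot"];p=st["position"]*1000
    ax=math.degrees(2*math.atan2(q[2],q[1]))%360
    print("tool",p.round(1),"xdir",round(ax,1))
    for pl in plates(im,c,amin=1500):
        t=math.radians(ax);d=np.array(pl[:2])-p[:2]
        print("W",pl,"shift tool x,y",(d@[np.cos(t),np.sin(t)]).round(1),(d@[np.sin(t),-np.cos(t)]).round(1),"turn z",round(-((pl[4]-ax+90)%180-90),1))
    im,c=shot("top","t"+f)
    for pl in plates(im,c): print("T",pl)
E
python3 -c '
from h import *
look("w8.png")'
```

```text
clock: 19.3
position: [0.5737, -0.0297, 0.1222]
ee_rot: [-0.0, -0.007, 1.0, -0.0]
contact_force: [0.6, -0.5, -0.1]
width: 0.0669
gripper_force: 0.0
clock: 20.47
position: [0.6064, 0.1996, 0.1206]
ee_rot: [0.0, 0.186, 0.983, -0.0]
contact_force: [-0.4, -0.5, 0.7]
width: 0.0683
gripper_force: 0.0
tool [606.4 199.6 120.6] xdir 158.6
W (575.6, -43.6, 71.9, 42.6, 0.7, array([ 50., 255.])) shift tool x,y -60.2 -237.6 turn z -22.1
W (605.1, 198.1, 66.8, 39.9, -21.1, array([282., 197.])) shift tool x,y 0.7 -1.9 turn z -0.3
W (579.8, 343.6, 67.9, 40.6, 1.7, array([426., 113.])) shift tool x,y 77.4 124.3 turn z -23.1
T (115.5, -272.5, 148.3, 41.0, -2.1, array([402., 390.]))
T (575.6, -30.4, 68.5, 39.3, 0.4, array([308., 207.]))
T (581.4, 339.8, 66.6, 29.0, 1.7, array([167., 203.]))
T (780.1, 112.9, 97.6, 96.0, 0.5, array([253., 130.]))
```

```bash

python3 -m handwheel '[{"translation":[0.0005,-0.0015,0.03],"angular":[0,0,0],"hand":0.2},{"translation":[0,0,0.035],"angular":[0,0,0],"hand":0.2},{"translation":[0,0,0.035],"angular":[0,0,0],"hand":0.2},{"translation":[0,0,0.025],"angular":[0,0,0],"hand":0.2},{"translation":[0,0,0.015],"angular":[0,0,0],"hand":0.2},{"translation":[0,0,0.006],"angular":[0,0,0],"hand":0.2},{"translation":[0,0,0],"angular":[0,0,0],"hand":0.2},{"translation":[0,0,0],"angular":[0,0,0],"hand":0.2}]' 20
python3 -m handwheel '[{"translation":[0,0,0],"angular":[0,0,0],"hand":0.27},{"translation":[0,0,0],"angular":[0,0,0],"hand":0.32},{"translation":[0,0,0],"angular":[0,0,0],"hand":0.4},{"translation":[0,0,0],"angular":[0,0,0],"hand":0.4},{"translation":[0,0,0],"angular":[0,0,0],"hand":0.4}]'
```

```text
clock: 21.23
position: [0.6062, 0.1963, -0.0249]
ee_rot: [0.0, 0.188, 0.982, 0.0]
contact_force: [-1.1, 0.0, 0.3]
width: 0.0683
gripper_force: 0.0
clock: 21.65
position: [0.6067, 0.1971, -0.0238]
ee_rot: [0.002, 0.187, 0.982, 0.0]
contact_force: [-0.6, -0.3, 6.4]
width: 0.053
gripper_force: 20.6
```

```bash

python3 -m handwheel '[{"translation":[0,0,-0.005],"angular":[0,0,0],"hand":0.45},{"translation":[0,0,-0.015],"angular":[0,0,0],"hand":0.45},{"translation":[0,0,-0.025],"angular":[0,0,0],"hand":0.45},{"translation":[0,0,-0.025],"angular":[0,0,0],"hand":0.45},{"translation":[0,0,-0.025],"angular":[0,0,0],"hand":0.45},{"translation":[0,0,0],"angular":[0,0,-5.6],"hand":0.45},{"translation":[0,0,0],"angular":[0,0,-5.6],"hand":0.45},{"translation":[0,0,0],"angular":[0,0,-5.6],"hand":0.45},{"translation":[0,0,0],"angular":[0,0,-5.6],"hand":0.45}]' 25
python3 -m handwheel '[{"translation":[0.0036,-0.0312,0],"angular":[0,0,0],"hand":0.45},{"translation":[0.0036,-0.0312,0],"angular":[0,0,0],"hand":0.45},{"translation":[0.0036,-0.0312,0],"angular":[0,0,0],"hand":0.45},{"translation":[0.0036,-0.0312,0],"angular":[0,0,0],"hand":0.45},{"translation":[0.0036,-0.0312,0],"angular":[0,0,0],"hand":0.45},{"translation":[0.0036,-0.0312,0],"angular":[0,0,0],"hand":0.45},{"translation":[0.0036,-0.0312,0],"angular":[0,0,0],"hand":0.45},{"translation":[0.0036,-0.0312,0],"angular":[0,0,0],"hand":0.45},{"translation":[0.0036,-0.0312,0],"angular":[0,0,0],"hand":0.45},{"translation":[0.0036,-0.0312,0],"angular":[0,0,0],"hand":0.45}]'
python3 -m handwheel '[{"translation":[0,0,0],"angular":[0,0,0],"hand":0.45},{"translation":[0,0,0],"angular":[0,0,0],"hand":0.45},{"translation":[0,0,0],"angular":[0,0,0],"hand":0.45}]'
```

```text
clock: 22.4
position: [0.6053, 0.1972, 0.0699]
ee_rot: [0.0, -0.01, 1.0, 0.0]
contact_force: [-0.4, -0.3, -0.8]
width: 0.0524
gripper_force: 26.4
clock: 23.23
position: [0.5734, -0.1167, 0.0697]
ee_rot: [0.0, -0.007, 1.0, -0.0]
contact_force: [0.2, -0.5, -1.0]
width: 0.0524
gripper_force: 26.5
clock: 23.48
position: [0.5737, -0.115, 0.0694]
ee_rot: [-0.0, -0.007, 1.0, 0.0]
contact_force: [0.5, -0.1, -1.3]
width: 0.0523
gripper_force: 26.5
```

```bash

python3 -m handwheel '[{"translation":[0,-0.0005,0.025],"angular":[0,0,0],"hand":0.45},{"translation":[0,0,0.025],"angular":[0,0,0],"hand":0.45},{"translation":[0,0,0.015],"angular":[0,0,0],"hand":0.45},{"translation":[0,0,0.008],"angular":[0,0,0],"hand":0.45},{"translation":[0,0,0.002],"angular":[0,0,0],"hand":0.45},{"translation":[0,0,0],"angular":[0,0,0],"hand":0.45},{"translation":[0,0,0],"angular":[0,0,0],"hand":0.45}]' | grep -E "position|contact_f|width"
for i in 1 2 3; do python3 -m handwheel '[{"translation":[0,0,0.0012],"angular":[0,0,0],"hand":0.45},{"translation":[0,0,0],"angular":[0,0,0],"hand":0.45},{"translation":[0,0,0],"angular":[0,0,0],"hand":0.45}]' | grep -E "position|contact_f|width"; done
```

```text
position: [0.5749, -0.1156, -0.0047]
contact_force: [-0.8, -0.6, -0.7]
width: 0.0525
position: [0.5745, -0.116, -0.006]
contact_force: [0.2, 0.4, 0.3]
width: 0.0524
position: [0.5744, -0.1161, -0.0076]
contact_force: [-0.3, -0.0, 1.6]
width: 0.0523
position: [0.5749, -0.1161, -0.0077]
contact_force: [0.0, 0.9, 7.3]
width: 0.0521
```

```bash

python3 -m handwheel '[{"translation":[0,0,-0.001],"angular":[0,0,0],"hand":0.3},{"translation":[0,0,0],"angular":[0,0,0],"hand":0.22},{"translation":[0,0,0],"angular":[0,0,0],"hand":0.22},{"translation":[0,0,0],"angular":[0,0,0],"hand":0.22},{"translation":[0,0,-0.01],"angular":[0,0,0],"hand":0.22},{"translation":[0,0,-0.03],"angular":[0,0,0],"hand":0.22},{"translation":[0,0,-0.03],"angular":[0,0,0],"hand":0.22},{"translation":[0,0,-0.03],"angular":[0,0,0],"hand":0.22},{"translation":[0,0,-0.03],"angular":[0,0,-0.8],"hand":0.22}]' | grep width
python3 -m handwheel '[{"translation":[-0.003,0.0383,0],"angular":[0,0,0],"hand":0.2},{"translation":[-0.003,0.0383,0],"angular":[0,0,0],"hand":0.2},{"translation":[-0.003,0.0383,0],"angular":[0,0,0],"hand":0.2},{"translation":[-0.003,0.0383,0],"angular":[0,0,0],"hand":0.2},{"translation":[-0.003,0.0383,0],"angular":[0,0,0],"hand":0.2},{"translation":[-0.003,0.0383,0],"angular":[0,0,0],"hand":0.2},{"translation":[0,0.0383,0],"angular":[0,0,0],"hand":0.2},{"translation":[0,0.0383,0],"angular":[0,0,0],"hand":0.2},{"translation":[0,0.0383,0],"angular":[0,0,0],"hand":0.2},{"translation":[0,0.0383,0],"angular":[0,0,0],"hand":0.2}]'>/dev/null
python3 -m handwheel '[{"translation":[0,0.0383,0],"angular":[0,0,0],"hand":0.2},{"translation":[0,0.0383,0],"angular":[0,0,0],"hand":0.2},{"translation":[0,0,0],"angular":[0,0,0],"hand":0.2},{"translation":[0,0,0],"angular":[0,0,0],"hand":0.2},{"translation":[0,0,0],"angular":[0,0,0],"hand":0.2}]'
python3 -c '
from h import *
look("w9.png")'
```

```text
width: 0.0668
clock: 26.82
position: [0.5787, 0.3436, 0.1218]
ee_rot: [-0.0, -0.015, 1.0, -0.001]
contact_force: [0.4, 0.4, -0.1]
width: 0.0683
gripper_force: 0.0
tool [578.7 343.6 121.8] xdir 181.7
W (579.4, 344.6, 67.0, 40.1, 1.8, array([285., 198.])) shift tool x,y -0.8 1.0 turn z -0.1
W (429.0, 361.6, 49.0, 40.8, 25.4, array([310.,  24.])) shift tool x,y 149.1 22.4 turn z -23.7
T (115.5, -272.5, 148.3, 41.0, -2.1, array([402., 391.]))
T (575.0, 344.8, 58.2, 39.4, 1.7, array([164., 207.]))
T (576.3, -117.7, 69.3, 40.0, 2.3, array([341., 207.]))
T (575.6, -30.4, 68.5, 39.3, 0.4, array([308., 207.]))
T (779.8, 112.3, 100.5, 94.6, 4.8, array([253., 130.]))
```

```bash

python3 -m handwheel '[{"translation":[-0.001,0.001,0.03],"angular":[0,0,0],"hand":0.2},{"translation":[0,0,0.035],"angular":[0,0,0],"hand":0.2},{"translation":[0,0,0.035],"angular":[0,0,0],"hand":0.2},{"translation":[0,0,0.025],"angular":[0,0,0],"hand":0.2},{"translation":[0,0,0.015],"angular":[0,0,0],"hand":0.2},{"translation":[0,0,0.007],"angular":[0,0,0],"hand":0.2},{"translation":[0,0,0],"angular":[0,0,0],"hand":0.2},{"translation":[0,0,0],"angular":[0,0,0],"hand":0.2}]' 20
python3 -m handwheel '[{"translation":[0,0,0],"angular":[0,0,0],"hand":0.27},{"translation":[0,0,0],"angular":[0,0,0],"hand":0.32},{"translation":[0,0,0],"angular":[0,0,0],"hand":0.4},{"translation":[0,0,0],"angular":[0,0,0],"hand":0.4},{"translation":[0,0,0],"angular":[0,0,0],"hand":0.4}]'
```

```text
clock: 27.58
position: [0.5809, 0.3443, -0.0245]
ee_rot: [0.0, -0.013, 1.0, 0.0]
contact_force: [-0.2, 0.0, 0.5]
width: 0.0683
gripper_force: 0.0
clock: 28.0
position: [0.5812, 0.3454, -0.0232]
ee_rot: [0.002, -0.014, 1.0, 0.0]
contact_force: [-0.4, -1.4, 6.5]
width: 0.0528
gripper_force: 20.4
```

```bash

python3 -m handwheel '[{"translation":[0,0,-0.005],"angular":[0,0,0],"hand":0.45},{"translation":[0,0,-0.015],"angular":[0,0,0],"hand":0.45},{"translation":[0,0,-0.025],"angular":[0,0,0],"hand":0.45},{"translation":[0,0,-0.025],"angular":[0,0,0],"hand":0.45},{"translation":[0,0,-0.025],"angular":[0,0,0.8],"hand":0.45}]' 25
python3 -m handwheel '[{"translation":[0.0009,-0.039,0],"angular":[0,0,0],"hand":0.45},{"translation":[0.0009,-0.039,0],"angular":[0,0,0],"hand":0.45},{"translation":[0.0009,-0.039,0],"angular":[0,0,0],"hand":0.45},{"translation":[0.0009,-0.039,0],"angular":[0,0,0],"hand":0.45},{"translation":[0.0009,-0.039,0],"angular":[0,0,0],"hand":0.45},{"translation":[0.0009,-0.039,0],"angular":[0,0,0],"hand":0.45},{"translation":[0.0009,-0.039,0],"angular":[0,0,0],"hand":0.45}]' >/dev/null
python3 -m handwheel '[{"translation":[0.0009,-0.039,0],"angular":[0,0,0],"hand":0.45},{"translation":[0.0009,-0.039,0],"angular":[0,0,0],"hand":0.45},{"translation":[0.0009,-0.039,0],"angular":[0,0,0],"hand":0.45},{"translation":[0.0009,-0.039,0],"angular":[0,0,0],"hand":0.45},{"translation":[0.0009,-0.039,0],"angular":[0,0,0],"hand":0.45},{"translation":[0.0009,-0.039,0],"angular":[0,0,0],"hand":0.45},{"translation":[0.0009,-0.039,0],"angular":[0,0,0],"hand":0.45},{"translation":[0,0,0],"angular":[0,0,0],"hand":0.45},{"translation":[0,0,0],"angular":[0,0,0],"hand":0.45},{"translation":[0,0,0],"angular":[0,0,0],"hand":0.45}]'
```

```text
clock: 28.42
position: [0.5794, 0.345, 0.0707]
ee_rot: [-0.0, -0.007, 1.0, -0.0]
contact_force: [0.7, -0.2, -1.3]
width: 0.0519
gripper_force: 26.4
clock: 29.83
position: [0.5747, -0.2007, 0.0697]
ee_rot: [-0.0, -0.007, 1.0, 0.001]
contact_force: [-0.1, 0.0, -1.1]
width: 0.0519
gripper_force: 26.5
```

```bash

python3 -m handwheel '[{"translation":[-0.001,-0.001,0.025],"angular":[0,0,0],"hand":0.45},{"translation":[0,0,0.025],"angular":[0,0,0],"hand":0.45},{"translation":[0,0,0.015],"angular":[0,0,0],"hand":0.45},{"translation":[0,0,0.008],"angular":[0,0,0],"hand":0.45},{"translation":[0,0,0.002],"angular":[0,0,0],"hand":0.45},{"translation":[0,0,0],"angular":[0,0,0],"hand":0.45},{"translation":[0,0,0],"angular":[0,0,0],"hand":0.45}]' | grep -E "position|contact_f|width"
for i in 1 2 3; do python3 -m handwheel '[{"translation":[0,0,0.0012],"angular":[0,0,0],"hand":0.45},{"translation":[0,0,0],"angular":[0,0,0],"hand":0.45},{"translation":[0,0,0],"angular":[0,0,0],"hand":0.45}]' | grep -E "position|contact_f|width"; done
```

```text
position: [0.5771, -0.2018, -0.0042]
contact_force: [0.2, 0.4, -0.1]
width: 0.0518
position: [0.5766, -0.2023, -0.0056]
contact_force: [0.1, -0.4, -0.6]
width: 0.0519
position: [0.5766, -0.2024, -0.007]
contact_force: [0.5, -0.4, 2.7]
width: 0.0518
position: [0.5771, -0.2024, -0.0071]
contact_force: [-0.6, 0.4, 8.8]
width: 0.0518
```

```bash

python3 -m handwheel '[{"translation":[0,0,-0.001],"angular":[0,0,0],"hand":0.3},{"translation":[0,0,0],"angular":[0,0,0],"hand":0.22},{"translation":[0,0,0],"angular":[0,0,0],"hand":0.22},{"translation":[0,0,0],"angular":[0,0,0],"hand":0.22},{"translation":[0,0,-0.01],"angular":[0,0,0],"hand":0.22},{"translation":[0,0,-0.03],"angular":[0,0,0],"hand":0.22},{"translation":[0,0,-0.03],"angular":[0,0,0],"hand":0.22},{"translation":[0,0,-0.03],"angular":[0,0,0],"hand":0.22},{"translation":[0,0,-0.03],"angular":[0,0,0],"hand":0.22}]' | grep width
python3 -m handwheel '[{"translation":[0,0,0],"angular":[0,0,-6.4],"hand":0.2},{"translation":[0,0,0],"angular":[0,0,-6.4],"hand":0.2},{"translation":[0,0,0],"angular":[0,0,-6.4],"hand":0.2},{"translation":[0,0,0],"angular":[0,0,-6.4],"hand":0.2},{"translation":[-0.0072,0.0379,0],"angular":[0,0,0],"hand":0.2},{"translation":[-0.0072,0.0379,0],"angular":[0,0,0],"hand":0.2},{"translation":[-0.0072,0.0379,0],"angular":[0,0,0],"hand":0.2},{"translation":[-0.0072,0.0379,0],"angular":[0,0,0],"hand":0.2},{"translation":[-0.0072,0.0379,0],"angular":[0,0,0],"hand":0.2},{"translation":[-0.0072,0.0379,0],"angular":[0,0,0],"hand":0.2}]' | grep posi
python3 -m handwheel '[{"translation":[-0.0072,0.0379,0],"angular":[0,0,0],"hand":0.2},{"translation":[-0.0072,0.0379,0],"angular":[0,0,0],"hand":0.2},{"translation":[-0.0072,0.0379,0],"angular":[0,0,0],"hand":0.2},{"translation":[-0.0072,0.0379,0],"angular":[0,0,0],"hand":0.2},{"translation":[-0.0072,0.0379,0],"angular":[0,0,0],"hand":0.2},{"translation":[-0.0072,0.0379,0],"angular":[0,0,0],"hand":0.2},{"translation":[-0.0072,0.0379,0],"angular":[0,0,0],"hand":0.2},{"translation":[-0.0072,0.0379,0],"angular":[0,0,0],"hand":0.2},{"translation":[-0.0072,0.0379,0],"angular":[0,0,0],"hand":0.2}]' |grep posi
python3 -m handwheel '[{"translation":[0,0,0],"angular":[0,0,0],"hand":0.2},{"translation":[0,0,0],"angular":[0,0,0],"hand":0.2},{"translation":[0,0,0],"angular":[0,0,0],"hand":0.2}]'
python3 -c '
from h import *
look("w10.png")'
```

```text
width: 0.0666
position: [0.5129, 0.0223, 0.1228]
position: [0.4191, 0.3569, 0.1229]
clock: 33.75
position: [0.4197, 0.3547, 0.1223]
ee_rot: [-0.0, -0.229, 0.973, -0.001]
contact_force: [-0.0, -0.5, 0.0]
width: 0.0683
gripper_force: 0.0
tool [419.7 354.7 122.3] xdir 206.5
W (419.6, 357.3, 67.1, 40.2, 26.5, array([286., 198.])) shift tool x,y -1.0 2.4 turn z -0.0
T (115.5, -272.1, 148.3, 41.7, -2.0, array([402., 391.]))
T (412.1, 352.9, 49.4, 40.3, 28.3, array([160., 269.]))
T (576.4, -117.7, 69.5, 40.0, 2.3, array([341., 207.]))
T (575.6, -30.4, 68.5, 39.3, 0.4, array([308., 207.]))
T (578.5, -205.5, 71.3, 39.2, -0.4, array([374., 207.]))
T (780.1, 112.9, 97.7, 95.9, 0.7, array([253., 130.]))
```

```bash

python3 -m handwheel '[{"translation":[-0.001,0.002,0.03],"angular":[0,0,0],"hand":0.2},{"translation":[0,0,0.035],"angular":[0,0,0],"hand":0.2},{"translation":[0,0,0.035],"angular":[0,0,0],"hand":0.2},{"translation":[0,0,0.025],"angular":[0,0,0],"hand":0.2},{"translation":[0,0,0.015],"angular":[0,0,0],"hand":0.2},{"translation":[0,0,0.0075],"angular":[0,0,0],"hand":0.2},{"translation":[0,0,0],"angular":[0,0,0],"hand":0.2},{"translation":[0,0,0],"angular":[0,0,0],"hand":0.2}]' 20
python3 -m handwheel '[{"translation":[0,0,0],"angular":[0,0,0],"hand":0.27},{"translation":[0,0,0],"angular":[0,0,0],"hand":0.32},{"translation":[0,0,0],"angular":[0,0,0],"hand":0.4},{"translation":[0,0,0],"angular":[0,0,0],"hand":0.4},{"translation":[0,0,0],"angular":[0,0,0],"hand":0.4}]'
```

```text
clock: 34.52
position: [0.4209, 0.3568, -0.0249]
ee_rot: [0.0, -0.228, 0.974, 0.0]
contact_force: [0.8, 0.0, 0.1]
width: 0.0681
gripper_force: 0.0
clock: 34.93
position: [0.4211, 0.3578, -0.0237]
ee_rot: [0.001, -0.229, 0.974, 0.0]
contact_force: [-0.2, -1.4, 7.3]
width: 0.0525
gripper_force: 20.3
```

```bash

python3 -m handwheel '[{"translation":[0,0,-0.005],"angular":[0,0,0],"hand":0.45},{"translation":[0,0,-0.015],"angular":[0,0,0],"hand":0.45},{"translation":[0,0,-0.025],"angular":[0,0,0],"hand":0.45},{"translation":[0,0,-0.025],"angular":[0,0,0],"hand":0.45},{"translation":[0,0,-0.025],"angular":[0,0,0],"hand":0.45},{"translation":[0,0,0],"angular":[0,0,6.4],"hand":0.45},{"translation":[0,0,0],"angular":[0,0,6.4],"hand":0.45},{"translation":[0,0,0],"angular":[0,0,6.4],"hand":0.45},{"translation":[0,0,0],"angular":[0,0,6.4],"hand":0.45}]' 25 | grep -E "width|posi"
python3 -m handwheel '[{"translation":[-0.00865,-0.0381,0],"angular":[0,0,0],"hand":0.45},{"translation":[-0.00865,-0.0381,0],"angular":[0,0,0],"hand":0.45},{"translation":[-0.00865,-0.0381,0],"angular":[0,0,0],"hand":0.45},{"translation":[-0.00865,-0.0381,0],"angular":[0,0,0],"hand":0.45},{"translation":[-0.00865,-0.0381,0],"angular":[0,0,0],"hand":0.45},{"translation":[-0.00865,-0.0381,0],"angular":[0,0,0],"hand":0.45},{"translation":[-0.00865,-0.0381,0],"angular":[0,0,0],"hand":0.45},{"translation":[-0.00865,-0.0381,0],"angular":[0,0,0],"hand":0.45}]' | grep -E "width|posi"
python3 -m handwheel '[{"translation":[-0.00865,-0.0381,0],"angular":[0,0,0],"hand":0.45},{"translation":[-0.00865,-0.0381,0],"angular":[0,0,0],"hand":0.45},{"translation":[-0.00865,-0.0381,0],"angular":[0,0,0],"hand":0.45},{"translation":[-0.00865,-0.0381,0],"angular":[0,0,0],"hand":0.45},{"translation":[-0.00865,-0.0381,0],"angular":[0,0,0],"hand":0.45},{"translation":[-0.00865,-0.0381,0],"angular":[0,0,0],"hand":0.45},{"translation":[-0.00865,-0.0381,0],"angular":[0,0,0],"hand":0.45},{"translation":[-0.00865,-0.0381,0],"angular":[0,0,0],"hand":0.45},{"translation":[-0.00865,-0.0381,0],"angular":[0,0,0],"hand":0.45}]' | grep -E "width|posi"
python3 -m handwheel '[{"translation":[0,0,0],"angular":[0,0,0],"hand":0.45},{"translation":[0,0,0],"angular":[0,0,0],"hand":0.45},{"translation":[0,0,0],"angular":[0,0,0],"hand":0.45}]'
```

```text
position: [0.4198, 0.3574, 0.0703]
width: 0.0522
position: [0.4935, 0.0519, 0.0702]
width: 0.0521
position: [0.5762, -0.2899, 0.07]
width: 0.0522
clock: 37.35
position: [0.5754, -0.2875, 0.0694]
ee_rot: [-0.001, -0.007, 1.0, 0.001]
contact_force: [0.2, -0.2, -0.6]
width: 0.0521
gripper_force: 26.6
```

```bash

python3 -m handwheel '[{"translation":[-0.0015,-0.0005,0.025],"angular":[0,0,0],"hand":0.45},{"translation":[0,0,0.025],"angular":[0,0,0],"hand":0.45},{"translation":[0,0,0.015],"angular":[0,0,0],"hand":0.45},{"translation":[0,0,0.008],"angular":[0,0,0],"hand":0.45},{"translation":[0,0,0.002],"angular":[0,0,0],"hand":0.45},{"translation":[0,0,0],"angular":[0,0,0],"hand":0.45},{"translation":[0,0,0],"angular":[0,0,0],"hand":0.45}]' | grep -E "position|contact_f|width"
for i in 1 2 3; do python3 -m handwheel '[{"translation":[0,0,0.0012],"angular":[0,0,0],"hand":0.45},{"translation":[0,0,0],"angular":[0,0,0],"hand":0.45},{"translation":[0,0,0],"angular":[0,0,0],"hand":0.45}]' | grep -E "position|contact_f|width"; done
```

```text
position: [0.5785, -0.2885, -0.0041]
contact_force: [0.1, 0.8, -1.6]
width: 0.0519
position: [0.5781, -0.2889, -0.0057]
contact_force: [0.5, -0.1, -1.2]
width: 0.0521
position: [0.5778, -0.2888, -0.0075]
contact_force: [1.1, 0.4, 0.6]
width: 0.0521
position: [0.5782, -0.2888, -0.0076]
contact_force: [-1.5, 0.6, 7.0]
width: 0.0523
```

```bash

python3 -m handwheel '[{"translation":[0,0,-0.001],"angular":[0,0,0],"hand":0.3},{"translation":[0,0,0],"angular":[0,0,0],"hand":0.22},{"translation":[0,0,0],"angular":[0,0,0],"hand":0.22},{"translation":[0,0,0],"angular":[0,0,0],"hand":0.22},{"translation":[0,0,-0.01],"angular":[0,0,0],"hand":0.22},{"translation":[0,0,-0.03],"angular":[0,0,0],"hand":0.22},{"translation":[0,0,-0.03],"angular":[0,0,0],"hand":0.22},{"translation":[0,0,-0.03],"angular":[0,0,0],"hand":0.22},{"translation":[0,0,-0.03],"angular":[0,0,0],"hand":0.22}]' | grep width
python3 -m handwheel '[{"translation":[0.0233,0.0262,0],"angular":[0,0,0],"hand":0.6},{"translation":[0.0233,0.0262,0],"angular":[0,0,0],"hand":0.6},{"translation":[0.0233,0.0262,0],"angular":[0,0,0],"hand":0.6},{"translation":[0.0233,0.0262,0],"angular":[0,0,0],"hand":0.6},{"translation":[0.0233,0.0262,0],"angular":[0,0,0],"hand":0.6},{"translation":[0,0,0],"angular":[0,0,7.1],"hand":0.6},{"translation":[0,0,0],"angular":[0,0,7.1],"hand":0.6},{"translation":[0,0,0],"angular":[0,0,7.1],"hand":0.6},{"translation":[0,0,0],"angular":[0,0,7.1],"hand":0.6},{"translation":[0,0,0],"angular":[0,0,7.1],"hand":0.6}]' 30 >/dev/null
python3 -m handwheel '[{"translation":[0,0,0],"angular":[0,0,7.1],"hand":0.6},{"translation":[0,0,0],"angular":[0,0,7.1],"hand":0.6},{"translation":[0,0,0],"angular":[0,0,7.1],"hand":0.6},{"translation":[0,0,0],"angular":[0,0,7.1],"hand":0.6},{"translation":[0,0,0],"angular":[0,0,7.1],"hand":0.6},{"translation":[0,0,0],"angular":[0,0,7.1],"hand":0.6},{"translation":[0,0,0],"angular":[0,0,7.1],"hand":0.6},{"translation":[0,0,0],"angular":[0,0,4.8],"hand":0.6},{"translation":[0,0,0],"angular":[0,0,0],"hand":0.6},{"translation":[0,0,0],"angular":[0,0,0],"hand":0.6}]'
python3 -c '
from h import *
look("w11.png")
im=cv2.imread("pics/w11.png");cv2.imwrite("pics/w11.png",im)'
```

```text
width: 0.0668
clock: 41.1
position: [0.4594, -0.1594, 0.1226]
ee_rot: [0.0, 0.701, 0.713, 0.0]
contact_force: [0.2, -0.1, -0.8]
width: 0.0339
gripper_force: 0.0
tool [ 459.4 -159.4  122.6] xdir 90.9
W (582.4, -208.5, 72.2, 41.3, 0.9, array([405., 246.])) shift tool x,y -51.1 122.1 turn z -90.0
W (580.3, -118.0, 72.2, 42.4, 1.6, array([416., 157.])) shift tool x,y 39.4 121.5 turn z 89.3
W (580.9, -26.9, 72.3, 42.7, 0.9, array([434.,  46.])) shift tool x,y 130.5 123.6 turn z -90.0
T (108.6, -272.5, 133.6, 42.7, -0.8, array([404., 396.]))
T (579.3, -292.7, 66.5, 39.6, 1.7, array([408., 206.]))
T (576.4, -117.7, 69.5, 40.0, 2.3, array([341., 207.]))
T (575.6, -30.4, 68.5, 39.3, 0.4, array([308., 207.]))
T (579.7, -205.4, 68.7, 39.2, -0.4, array([373., 205.]))
T (780.1, 112.9, 97.6, 96.0, 0.5, array([253., 130.]))
```

View pics/w11.png

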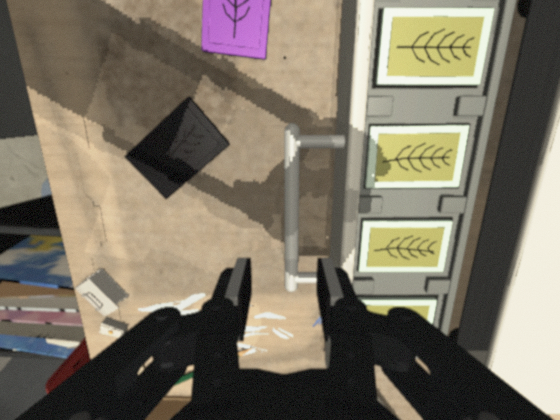

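All four plates lie flat in the bays. The bar is at (291,205), between the fingers. Next I grip it and push the drawer home.

```bash

python3 -m handwheel '[{"translation":[0,0.004,0.025],"angular":[0,0,0],"hand":0.6},{"translation":[0,0,0.03],"angular":[0,0,0],"hand":0.6},{"translation":[0,0,0.03],"angular":[0,0,0],"hand":0.6},{"translation":[0,0,0.018],"angular":[0,0,0],"hand":0.6},{"translation":[0,0,0],"angular":[0,0,0],"hand":0.6},{"translation":[0,0,0],"angular":[0,0,0],"hand":0.6},{"translation":[0,0,0],"angular":[0,0,0],"hand":0.95},{"translation":[0,0,0],"angular":[0,0,0],"hand":0.95},{"translation":[0,0,0],"angular":[0,0,0],"hand":0.95},{"translation":[0,0,0],"angular":[0,0,0],"hand":0.95}]' 30
python3 -m handwheel '[{"translation":[0,0.006,0],"angular":[0,0,0],"hand":0.95},{"translation":[0,0.012,0],"angular":[0,0,0],"hand":0.95},{"translation":[0,0.015,0],"angular":[0,0,0],"hand":0.95},{"translation":[0,0.015,0],"angular":[0,0,0],"hand":0.95},{"translation":[0,0.015,0],"angular":[0,0,0],"hand":0.95},{"translation":[0,0.015,0],"angular":[0,0,0],"hand":0.95},{"translation":[0,0.015,0],"angular":[0,0,0],"hand":0.95},{"translation":[0,0.012,0],"angular":[0,0,0],"hand":0.95},{"translation":[0,0.008,0],"angular":[0,0,0],"hand":0.95},{"translation":[0,0,0],"angular":[0,0,0],"hand":0.95}]'
for i in 1 2; do python3 -m handwheel '[{"translation":[0,0.004,0],"angular":[0,0,0],"hand":0.95},{"translation":[0,0,0],"angular":[0,0,0],"hand":0.95},{"translation":[0,0,0],"angular":[0,0,0],"hand":0.95}]'; done
```

```text
clock: 42.03
position: [0.4651, -0.1601, 0.0207]
ee_rot: [0.002, 0.702, 0.712, 0.001]
contact_force: [1.1, 0.6, 4.7]
width: 0.0104
gripper_force: 30.1
clock: 42.87
position: [0.5796, -0.1579, 0.0207]
ee_rot: [0.002, 0.702, 0.712, 0.001]
contact_force: [1.5, 1.7, 5.3]
width: 0.0106
gripper_force: 30.2
clock: 43.12
position: [0.5818, -0.1577, 0.0207]
ee_rot: [0.001, 0.702, 0.712, 0.001]
contact_force: [0.8, 1.2, 5.7]
width: 0.0109
gripper_force: 30.2
clock: 43.37
position: [0.5854, -0.1577, 0.0207]
ee_rot: [0.001, 0.702, 0.712, 0.001]
contact_force: [-0.1, 0.6, 5.7]
width: 0.0106
gripper_force: 30.2
```

```bash

for i in 1 2; do python3 -m handwheel '[{"translation":[0,0.003,0],"angular":[0,0,0],"hand":0.95},{"translation":[0,0,0],"angular":[0,0,0],"hand":0.95},{"translation":[0,0,0],"angular":[0,0,0],"hand":0.95}]' | grep -E "pos|contact"; done
```

```text
position: [0.5881, -0.1577, 0.0208]
contact_force: [-0.1, 1.8, 5.3]
position: [0.5887, -0.1576, 0.0207]
contact_force: [-5.0, -0.5, 9.2]
```

```bash

python3 -m handwheel '[{"translation":[0,0,0],"angular":[0,0,0],"hand":0.6},{"translation":[0,0,0],"angular":[0,0,0],"hand":0.6},{"translation":[0,0,0],"angular":[0,0,0],"hand":0.6},{"translation":[0,0,0],"angular":[0,0,0],"hand":0.6},{"translation":[0,0,-0.03],"angular":[0,0,0],"hand":0.6},{"translation":[0,0,-0.035],"angular":[0,0,0],"hand":0.6},{"translation":[0,0,-0.035],"angular":[0,0,0],"hand":0.6},{"translation":[0,0,-0.03],"angular":[0,0,0],"hand":0.3}]' |grep -E "posi|width"
python3 -m handwheel '[{"translation":[0,0,0],"angular":[0,0,-6.6],"hand":0.3},{"translation":[0,0,0],"angular":[0,0,-6.6],"hand":0.3},{"translation":[0,0,0],"angular":[0,0,-6.6],"hand":0.3},{"translation":[0,0,0],"angular":[0,0,-6.6],"hand":0.3},{"translation":[0,0,0],"angular":[0,0,-6.6],"hand":0.3},{"translation":[0,0,0],"angular":[0,0,-6.6],"hand":0.3},{"translation":[0,0,0],"angular":[0,0,-6.6],"hand":0.3},{"translation":[0,0,0],"angular":[0,0,-6.6],"hand":0.3},{"translation":[0,0,0],"angular":[0,0,-6.6],"hand":0.3}]' >/dev/null
python3 -m handwheel '[{"translation":[-0.0071,0.0311,0],"angular":[0,0,0],"hand":0.3},{"translation":[-0.0071,0.0311,0],"angular":[0,0,0],"hand":0.3},{"translation":[-0.0071,0.0311,0],"angular":[0,0,0],"hand":0.3},{"translation":[-0.0071,0.0311,0],"angular":[0,0,0],"hand":0.3},{"translation":[-0.0071,0.0311,0],"angular":[0,0,0],"hand":0.3},{"translation":[0,0,0],"angular":[0,0,0],"hand":0.3},{"translation":[0,0,0],"angular":[0,0,0],"hand":0.3},{"translation":[0,0,0],"angular":[0,0,0],"hand":0.3}]'
python3 - <<'E'
from h import *
im,c=shot("wrist","w12.png");t,ct=shot("top","t12.png")
a=cv2.resize(im,None,fx=.75,fy=.75);b=cv2.resize(t[100:240,270:450],(405,315),interpolation=cv2.INTER_CUBIC)
cv2.imwrite("pics/m12.png",np.hstack([a,b])[:,:780,::-1])
print(proj(c,[[.697,-.041,.124]]))
E
```

```text
position: [0.5907, -0.1575, 0.151]
width: 0.0449
clock: 45.95
position: [0.6978, -0.0402, 0.1484]
ee_rot: [-0.001, 0.257, 0.966, -0.0]
contact_force: [-0.1, 0.5, 0.4]
width: 0.0598
gripper_force: 0.0
[[281.93527329 236.37347441]]
```

View pics/m12.png

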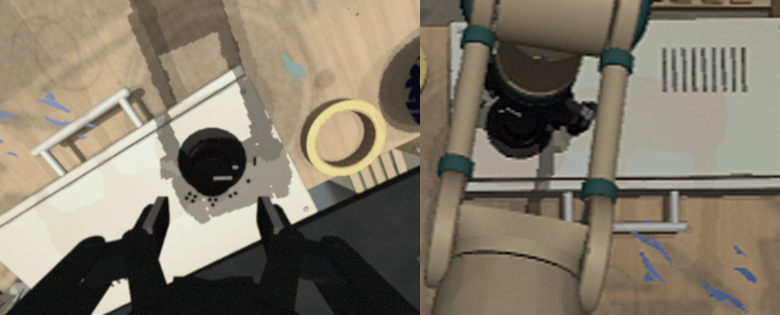

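```bash

python3 -m handwheel '[{"translation":[0,-0.001,0.02],"angular":[0,0,0],"hand":0.3},{"translation":[0,0,0.025],"angular":[0,0,0],"hand":0.3},{"translation":[0,0,0.013],"angular":[0,0,0],"hand":0.3},{"translation":[0,0,0],"angular":[0,0,0],"hand":0.3},{"translation":[0,0,0],"angular":[0,0,0],"hand":0.3},{"translation":[0,0,0],"angular":[0,0,0],"hand":0.6},{"translation":[0,0,0],"angular":[0,0,0],"hand":0.7},{"translation":[0,0,0],"angular":[0,0,0],"hand":0.7},{"translation":[0,0,0],"angular":[0,0,0],"hand":0.7},{"translation":[0,0,0],"angular":[0,0,0],"hand":0.7}]' 60
```

```text
clock: 46.88
position: [0.6987, -0.0418, 0.0925]
ee_rot: [0.001, 0.257, 0.966, -0.0]
contact_force: [-0.9, -2.2, 4.4]
width: 0.0362
gripper_force: 59.6
```

```bash

for i in 1 2 3; do python3 -m handwheel '[{"translation":[0,0,0.004],"angular":[0,0,0],"hand":0.7},{"translation":[0,0,0],"angular":[0,0,0],"hand":0.7},{"translation":[0,0,0],"angular":[0,0,0],"hand":0.7},{"translation":[0,0,0],"angular":[0,0,0],"hand":0.7}]' | grep -E "pos|cont|width"; done
```

```text
position: [0.6987, -0.0418, 0.0877]
contact_force: [-0.8, -4.2, 4.7]
width: 0.0365
position: [0.6987, -0.0418, 0.0842]
contact_force: [-0.8, -3.0, 7.3]
width: 0.0361
position: [0.6988, -0.0418, 0.0814]
contact_force: [-1.7, -3.4, 10.9]
width: 0.0361
```

```bash

python3 -m handwheel '[{"translation":[0,0,0.001],"angular":[0,0,0],"hand":0.7},{"translation":[0,0,0],"angular":[0,0,0],"hand":0.7},{"translation":[0,0,0],"angular":[0,0,5],"hand":0.7},{"translation":[0,0,0],"angular":[0,0,5],"hand":0.7},{"translation":[0,0,0],"angular":[0,0,5],"hand":0.7},{"translation":[0,0,0],"angular":[0,0,5],"hand":0.7},{"translation":[0,0,0],"angular":[0,0,5],"hand":0.7},{"translation":[0,0,0],"angular":[0,0,5],"hand":0.7}]'
python3 -m handwheel '[{"translation":[0,0,0],"angular":[0,0,5],"hand":0.7},{"translation":[0,0,0],"angular":[0,0,5],"hand":0.7},{"translation":[0,0,0],"angular":[0,0,5],"hand":0.7},{"translation":[0,0,0],"angular":[0,0,5],"hand":0.7},{"translation":[0,0,0],"angular":[0,0,5],"hand":0.7},{"translation":[0,0,0],"angular":[0,0,5],"hand":0.7},{"translation":[0,0,0],"angular":[0,0,5],"hand":0.7},{"translation":[0,0,0],"angular":[0,0,5],"hand":0.7},{"translation":[0,0,0],"angular":[0,0,5],"hand":0.7},{"translation":[0,0,0],"angular":[0,0,5],"hand":0.7}]'
python3 -m handwheel '[{"translation":[0,0,0],"angular":[0,0,5],"hand":0.7},{"translation":[0,0,0],"angular":[0,0,5],"hand":0.7},{"translation":[0,0,0],"angular":[0,0,5],"hand":0.7},{"translation":[0,0,0],"angular":[0,0,5],"hand":0.7},{"translation":[0,0,0],"angular":[0,0,5],"hand":0.7},{"translation":[0,0,0],"angular":[0,0,5],"hand":0.7},{"translation":[0,0,0],"angular":[0,0,5],"hand":0.7},{"translation":[0,0,0],"angular":[0,0,5],"hand":0.7},{"translation":[0,0,0],"angular":[0,0,0],"hand":0.7},{"translation":[0,0,0],"angular":[0,0,0],"hand":0.7}]'
python3 -c '
from h import *
s=manip.get_state();print(s["moment"],s["qpos"])'
```

```text
clock: 48.55
position: [0.6988, -0.0419, 0.0813]
ee_rot: [0.002, 0.5, 0.866, -0.0]
contact_force: [-3.5, -3.4, 15.1]
width: 0.0364
gripper_force: 60.9
clock: 49.38
position: [0.6988, -0.0418, 0.0813]
ee_rot: [0.002, 0.819, 0.573, 0.001]
contact_force: [-2.6, -3.5, 14.8]
width: 0.0364
gripper_force: 60.9
clock: 50.22
position: [0.6989, -0.042, 0.0813]
ee_rot: [0.001, 0.965, 0.261, 0.001]
contact_force: [-3.3, -2.8, 14.2]
width: 0.0359
gripper_force: 60.9
[-0.63671683  0.52902872  0.01044728] [-0.15843492  0.53962034  1.39648071 -0.00156489  1.20161521  0.88560661]
```

```bash

python3 -m handwheel '[{"translation":[0,0,-0.004],"angular":[0,0,0],"hand":0.7},{"translation":[0,0,-0.004],"angular":[0,0,0],"hand":0.7},{"translation":[0,0,-0.004],"angular":[0,0,0],"hand":0.7},{"translation":[0,0,0],"angular":[0,0,0],"hand":0.7},{"translation":[0,0,0],"angular":[0,0,0],"hand":0.7},{"translation":[0,0,0],"angular":[0,0,0],"hand":0.3},{"translation":[0,0,0],"angular":[0,0,0],"hand":0.3},{"translation":[0,0,0],"angular":[0,0,0],"hand":0.3},{"translation":[0,0,0],"angular":[0,0,0],"hand":0.3}]'
python3 -m handwheel '[{"translation":[0,0,-0.02],"angular":[0,0,0],"hand":0.3},{"translation":[0,0,-0.03],"angular":[0,0,0],"hand":0.3},{"translation":[0,0,-0.03],"angular":[0,0,0],"hand":0.3},{"translation":[0,0,0],"angular":[0,0,0],"hand":0.3},{"translation":[0,0,0],"angular":[0,0,0],"hand":0.3}]'
python3 - <<'E'
from h import *
im,c=shot("wrist","w13.png")
u=proj(c,[[.697,-.041,.124]])[0];print(u)
x,y=int(u[0]),int(u[1]);P=im[max(0,y-110):y+110,x-140:x+140]
cv2.imwrite("pics/w13c.png",cv2.resize(P,None,fx=2.5,fy=2.5,interpolation=cv2.INTER_CUBIC)[:,:,::-1])
E
```

```text
clock: 50.97
position: [0.6972, -0.04, 0.0889]
ee_rot: [-0.001, 0.965, 0.261, -0.001]
contact_force: [0.6, -0.5, -0.3]
width: 0.0599
gripper_force: 0.0
clock: 51.38
position: [0.6991, -0.0406, 0.1721]
ee_rot: [0.001, 0.965, 0.261, 0.002]
contact_force: [0.1, 1.0, 0.0]
width: 0.0598
gripper_force: 0.0
[283.214339   226.17919924]
```

View pics/w13c.png

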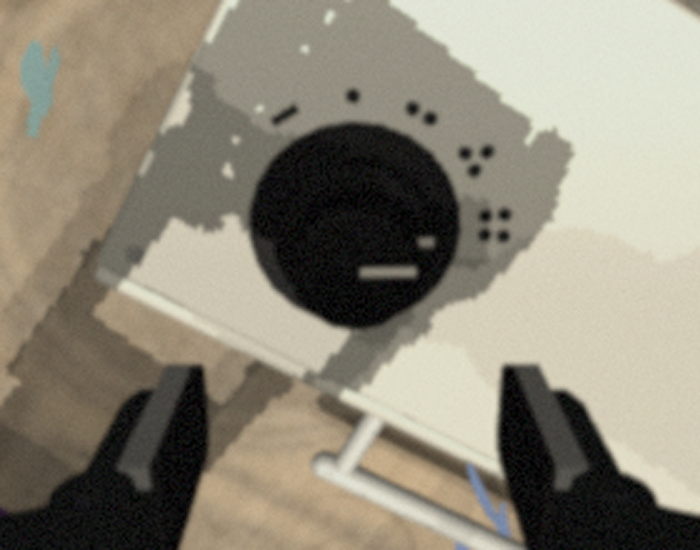

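The wrist crop shows the pointer line at (388,272), aimed at the four dots at (494,225). Now I wait out the exposure.

```bash

for i in 1 2 3 4 5; do python3 -m handwheel '[{"translation":[0,0,0],"angular":[0,0,0],"hand":0.3},{"translation":[0,0,0],"angular":[0,0,0],"hand":0.3},{"translation":[0,0,0],"angular":[0,0,0],"hand":0.3},{"translation":[0,0,0],"angular":[0,0,0],"hand":0.3},{"translation":[0,0,0],"angular":[0,0,0],"hand":0.3},{"translation":[0,0,0],"angular":[0,0,0],"hand":0.3},{"translation":[0,0,0],"angular":[0,0,0],"hand":0.3},{"translation":[0,0,0],"angular":[0,0,0],"hand":0.3},{"translation":[0,0,0],"angular":[0,0,0],"hand":0.3},{"translation":[0,0,0],"angular":[0,0,0],"hand":0.3}]' | grep -E "clock|posi"; done
python3 -m handwheel '[{"translation":[0,0,0.03],"angular":[0,0,0],"hand":0.3},{"translation":[0,0,0.03],"angular":[0,0,0],"hand":0.3},{"translation":[0,0,0.02],"angular":[0,0,0],"hand":0.3},{"translation":[0,0,0],"angular":[0,0,0],"hand":0.3},{"translation":[0,0,0],"angular":[0,0,0],"hand":0.3},{"translation":[0,0,0],"angular":[0,0,0],"hand":0.6},{"translation":[0,0,0],"angular":[0,0,0],"hand":0.7},{"translation":[0,0,0],"angular":[0,0,0],"hand":0.7},{"translation":[0,0,0],"angular":[0,0,0],"hand":0.7},{"translation":[0,0,0],"angular":[0,0,0],"hand":0.7}]' 60
for i in 1 2 3; do python3 -m handwheel '[{"translation":[0,0,0.004],"angular":[0,0,0],"hand":0.7},{"translation":[0,0,0],"angular":[0,0,0],"hand":0.7},{"translation":[0,0,0],"angular":[0,0,0],"hand":0.7}]' | grep -E "pos|cont|width"; done
```

```text
clock: 52.27
position: [0.6979, -0.041, 0.1702]
clock: 53.1
position: [0.6979, -0.041, 0.1701]
clock: 53.93
position: [0.6979, -0.041, 0.1701]
clock: 54.77
position: [0.6979, -0.041, 0.1701]
clock: 55.6
position: [0.6979, -0.041, 0.1701]
clock: 56.43
position: [0.6995, -0.0414, 0.092]
ee_rot: [0.001, 0.965, 0.261, 0.002]
contact_force: [1.5, 0.2, 2.7]
width: 0.0364
gripper_force: 59.6
position: [0.6994, -0.0414, 0.087]
contact_force: [1.9, -1.9, 6.3]
width: 0.0371
position: [0.6995, -0.0414, 0.0833]
contact_force: [1.5, -1.0, 7.4]
width: 0.0365
position: [0.6995, -0.0414, 0.0807]
contact_force: [0.5, -0.3, 10.8]
width: 0.0364
```

```bash

python3 -m handwheel '[{"translation":[0,0,0.001],"angular":[0,0,0],"hand":0.7},{"translation":[0,0,0],"angular":[0,0,0],"hand":0.7},{"translation":[0,0,0],"angular":[0,0,-5],"hand":0.7},{"translation":[0,0,0],"angular":[0,0,-5],"hand":0.7},{"translation":[0,0,0],"angular":[0,0,-5],"hand":0.7},{"translation":[0,0,0],"angular":[0,0,-5],"hand":0.7},{"translation":[0,0,0],"angular":[0,0,-5],"hand":0.7},{"translation":[0,0,0],"angular":[0,0,-5],"hand":0.7}]' | grep -E "rot|cont"
python3 -m handwheel '[{"translation":[0,0,0],"angular":[0,0,-5],"hand":0.7},{"translation":[0,0,0],"angular":[0,0,-5],"hand":0.7},{"translation":[0,0,0],"angular":[0,0,-5],"hand":0.7},{"translation":[0,0,0],"angular":[0,0,-5],"hand":0.7},{"translation":[0,0,0],"angular":[0,0,-5],"hand":0.7},{"translation":[0,0,0],"angular":[0,0,-5],"hand":0.7},{"translation":[0,0,0],"angular":[0,0,-5],"hand":0.7},{"translation":[0,0,0],"angular":[0,0,-5],"hand":0.7},{"translation":[0,0,0],"angular":[0,0,-5],"hand":0.7},{"translation":[0,0,0],"angular":[0,0,-5],"hand":0.7}]' | grep -E "rot|cont"
python3 -m handwheel '[{"translation":[0,0,0],"angular":[0,0,-5],"hand":0.7},{"translation":[0,0,0],"angular":[0,0,-5],"hand":0.7},{"translation":[0,0,0],"angular":[0,0,-5],"hand":0.7},{"translation":[0,0,0],"angular":[0,0,-5],"hand":0.7},{"translation":[0,0,0],"angular":[0,0,-5],"hand":0.7},{"translation":[0,0,0],"angular":[0,0,-5],"hand":0.7},{"translation":[0,0,0],"angular":[0,0,-5],"hand":0.7},{"translation":[0,0,0],"angular":[0,0,-5],"hand":0.7},{"translation":[0,0,0],"angular":[0,0,0],"hand":0.7},{"translation":[0,0,0],"angular":[0,0,0],"hand":0.7}]' | grep -E "rot|cont"
python3 -m handwheel '[{"translation":[0,0,-0.004],"angular":[0,0,0],"hand":0.7},{"translation":[0,0,-0.004],"angular":[0,0,0],"hand":0.7},{"translation":[0,0,-0.004],"angular":[0,0,0],"hand":0.7},{"translation":[0,0,0],"angular":[0,0,0],"hand":0.7},{"translation":[0,0,0],"angular":[0,0,0],"hand":0.7},{"translation":[0,0,0],"angular":[0,0,0],"hand":0.3},{"translation":[0,0,0],"angular":[0,0,0],"hand":0.3},{"translation":[0,0,0],"angular":[0,0,0],"hand":0.3},{"translation":[0,0,0],"angular":[0,0,0],"hand":0.3}]' | grep -E "posi|cont"
python3 -m handwheel '[{"translation":[0,0,-0.02],"angular":[0,0,0],"hand":0.3},{"translation":[0,0,-0.03],"angular":[0,0,0],"hand":0.3},{"translation":[0,0,-0.03],"angular":[0,0,0],"hand":0.3},{"translation":[0,0,0],"angular":[0,0,0],"hand":0.3},{"translation":[0,0,0],"angular":[0,0,0],"hand":0.3}]'
python3 - <<'E'
from h import *
im,c=shot("wrist","w14.png")
u=proj(c,[[.697,-.041,.124]])[0];print(u)
x,y=int(u[0]),int(u[1]);P=im[max(0,y-110):y+110,x-140:x+140]
cv2.imwrite("pics/w14c.png",cv2.resize(P,None,fx=2.5,fy=2.5,interpolation=cv2.INTER_CUBIC)[:,:,::-1])
E
```

```text
ee_rot: [0.001, 0.864, 0.503, 0.002]
contact_force: [-1.3, 1.4, 16.0]
ee_rot: [0.001, 0.57, 0.821, 0.0]
contact_force: [-3.8, -0.8, 16.4]
ee_rot: [0.001, 0.257, 0.966, -0.0]
contact_force: [-4.4, -1.0, 17.7]
position: [0.6973, -0.0407, 0.0879]
contact_force: [-0.1, 0.0, -0.4]
clock: 60.68
position: [0.6992, -0.041, 0.1711]
ee_rot: [0.002, 0.257, 0.966, 0.0]
contact_force: [0.1, 0.3, -0.5]
width: 0.0597
gripper_force: 0.0
[282.01334179 222.06324625]
```

View pics/w14c.png

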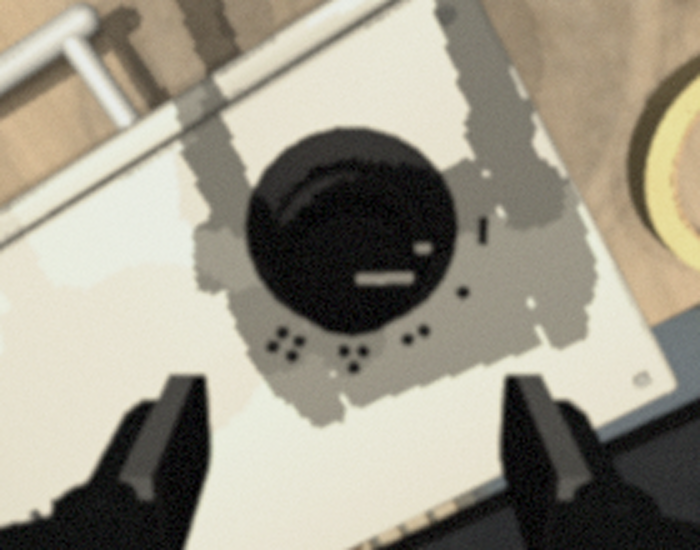

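The pointer, at (385,278), is back at the dash at (483,230). Now I reopen the drawer. I've used up the picture views, so the remaining checks are numeric.

```bash

python3 -m handwheel '[{"translation":[0.0074,-0.0313,0],"angular":[0,0,0],"hand":0.6},{"translation":[0.0074,-0.0313,0],"angular":[0,0,0],"hand":0.6},{"translation":[0.0074,-0.0313,0],"angular":[0,0,0],"hand":0.6},{"translation":[0.0074,-0.0313,0],"angular":[0,0,0],"hand":0.6},{"translation":[0.0074,-0.0313,0],"angular":[0,0,0],"hand":0.6}]' 30 | grep posi
python3 -m handwheel '[{"translation":[0,0,0],"angular":[0,0,6.6],"hand":0.6},{"translation":[0,0,0],"angular":[0,0,6.6],"hand":0.6},{"translation":[0,0,0],"angular":[0,0,6.6],"hand":0.6},{"translation":[0,0,0],"angular":[0,0,6.6],"hand":0.6},{"translation":[0,0,0],"angular":[0,0,6.6],"hand":0.6},{"translation":[0,0,0],"angular":[0,0,6.6],"hand":0.6},{"translation":[0,0,0],"angular":[0,0,6.6],"hand":0.6},{"translation":[0,0,0],"angular":[0,0,6.6],"hand":0.6},{"translation":[0,0,0],"angular":[0,0,6.6],"hand":0.6},{"translation":[0,0,0],"angular":[0,0,0],"hand":0.6}]'
python3 -m handwheel '[{"translation":[0,0,0],"angular":[0,0,0],"hand":0.6},{"translation":[0,0,0],"angular":[0,0,0],"hand":0.6}]'
```

```text
position: [0.5856, -0.1586, 0.1667]
clock: 61.98
position: [0.5868, -0.1579, 0.1669]
ee_rot: [-0.002, 0.703, 0.711, -0.001]
contact_force: [-0.3, -0.6, 0.1]
width: 0.0339
gripper_force: 0.0
clock: 62.15
position: [0.5874, -0.1582, 0.1679]
ee_rot: [-0.001, 0.701, 0.713, -0.0]
contact_force: [-0.0, 0.2, 0.2]
width: 0.0341
gripper_force: 0.0
```

```bash

python3 -m handwheel '[{"translation":[0,0,0.035],"angular":[0,0,0],"hand":0.6},{"translation":[0,0,0.035],"angular":[0,0,0],"hand":0.6},{"translation":[0,0,0.035],"angular":[0,0,0],"hand":0.6},{"translation":[0,0,0.03],"angular":[0,0,0],"hand":0.6},{"translation":[0,0,0.013],"angular":[0,0,0],"hand":0.6},{"translation":[0,0,0],"angular":[0,0,0],"hand":0.6},{"translation":[0,0,0],"angular":[0,0,0],"hand":0.95},{"translation":[0,0,0],"angular":[0,0,0],"hand":0.95},{"translation":[0,0,0],"angular":[0,0,0],"hand":0.95},{"translation":[0,0,0],"angular":[0,0,0],"hand":0.95}]' 30
python3 -m handwheel '[{"translation":[0,-0.006,0],"angular":[0,0,0],"hand":0.95},{"translation":[0,-0.012,0],"angular":[0,0,0],"hand":0.95},{"translation":[0,-0.015,0],"angular":[0,0,0],"hand":0.95},{"translation":[0,-0.015,0],"angular":[0,0,0],"hand":0.95},{"translation":[0,-0.015,0],"angular":[0,0,0],"hand":0.95},{"translation":[0,-0.015,0],"angular":[0,0,0],"hand":0.95},{"translation":[0,-0.015,0],"angular":[0,0,0],"hand":0.95},{"translation":[0,-0.013,0],"angular":[0,0,0],"hand":0.95},{"translation":[0,-0.008,0],"angular":[0,0,0],"hand":0.95},{"translation":[0,-0.005,0],"angular":[0,0,0],"hand":0.95}]' 
for i in 1 2 3; do python3 -m handwheel '[{"translation":[0,-0.002,0],"angular":[0,0,0],"hand":0.95},{"translation":[0,0,0],"angular":[0,0,0],"hand":0.95},{"translation":[0,0,0],"angular":[0,0,0],"hand":0.95}]' | grep -E "pos|contact"; done
```

```text
clock: 62.98
position: [0.5888, -0.1589, 0.0222]
ee_rot: [0.001, 0.702, 0.712, 0.0]
contact_force: [0.6, -0.3, -1.5]
width: 0.0101
gripper_force: 30.4
clock: 63.82
position: [0.4693, -0.1611, 0.0222]
ee_rot: [0.002, 0.702, 0.712, 0.0]
contact_force: [3.3, -2.1, -0.8]
width: 0.0102
gripper_force: 30.6
position: [0.4678, -0.1612, 0.0221]
contact_force: [-0.9, -3.3, 7.2]
position: [0.4668, -0.1612, 0.0221]
contact_force: [0.9, -3.0, 6.7]
position: [0.4649, -0.1612, 0.0221]
contact_force: [0.3, -3.4, 6.4]
```

Drawer travel is about 124 mm. I release, lift well clear to the side and check numerically.

```bash

python3 -m handwheel '[{"translation":[0,0,0],"angular":[0,0,0],"hand":0.6},{"translation":[0,0,0],"angular":[0,0,0],"hand":0.6},{"translation":[0,0,0],"angular":[0,0,0],"hand":0.6},{"translation":[0,0,0],"angular":[0,0,0],"hand":0.6},{"translation":[0,0,-0.03],"angular":[0,0,0],"hand":0.6},{"translation":[0,0,-0.035],"angular":[0,0,0],"hand":0.6},{"translation":[0,0,-0.035],"angular":[0,0,0],"hand":0.6},{"translation":[0,0,-0.035],"angular":[0,0,0],"hand":0.6},{"translation":[0,-0.03,0],"angular":[0,0,0],"hand":0.6},{"translation":[0,-0.03,0],"angular":[0,0,0],"hand":0.6}]' 
python3 -m handwheel '[{"translation":[0,-0.02,0],"angular":[0,0,0],"hand":0.6},{"translation":[0,0,0],"angular":[0,0,0],"hand":0.6},{"translation":[0,0,0],"angular":[0,0,0],"hand":0.6},{"translation":[0,0,0],"angular":[0,0,0],"hand":0.6}]'
python3 - <<'E'
from h import *
im,c=shot("top","t15.png")
for p in plates(im,c,z=.022): print(p)
g=im[225:238,284:300].astype(int).max(2);print(g[:,4], ray(c,[(290,r) for r in range(225,238)],.066)[:,0].round(3))
a=cv2.imread("pics/t4.png")[:,:,::-1]; print(a[225:238,284:300].astype(int).max(2)[:,4])
d=np.abs(im[135:172,295:335].astype(int)-a[135:172,295:335]).max(2);print("dial diff",(d>40).sum(),"of",d.size)
E
```

```text
clock: 65.4
position: [0.4049, -0.1619, 0.1582]
ee_rot: [0.003, 0.701, 0.713, 0.001]
contact_force: [-1.3, 0.2, -1.0]
width: 0.0339
gripper_force: 0.0
clock: 65.73
position: [0.3839, -0.1615, 0.1562]
ee_rot: [0.0, 0.702, 0.712, 0.0]
contact_force: [0.5, -1.0, 0.2]
width: 0.0343
gripper_force: 0.0
(155.7, -260.2, 80.0, 32.1, -19.5, array([400., 373.]))
(576.4, -280.1, 68.2, 38.7, -0.7, array([405., 207.]))
(575.7, -202.7, 68.1, 38.8, -0.4, array([374., 207.]))
(573.8, -116.0, 69.5, 39.5, 2.3, array([341., 207.]))
(574.1, -29.7, 67.7, 38.9, 0.4, array([308., 207.]))
(776.2, 111.9, 96.6, 94.8, 0.7, array([253., 130.]))
[122 125 128 133  66 115 178 179 120  41  79 109 122] [0.524 0.522 0.519 0.517 0.514 0.512 0.509 0.507 0.504 0.502 0.499 0.497
 0.494]
[124 127 130 132 132 127 178 176 189 142  58 112 125]
dial diff 0 of 1480
```

The bay 4 plate now reads about 7 mm off centre, so it was probably knocked. It's within tolerance, but I'll check from close by that it still lies flat.

```bash

python3 -m handwheel '[{"translation":[-0.0237,0.0272,0],"angular":[0,0,0],"hand":0.6},{"translation":[-0.0237,0.0272,0],"angular":[0,0,0],"hand":0.6},{"translation":[-0.0237,0.0272,0],"angular":[0,0,0],"hand":0.6},{"translation":[-0.0237,0.0272,0],"angular":[0,0,0],"hand":0.6},{"translation":[-0.0237,0.0272,0],"angular":[0,0,0],"hand":0.6},{"translation":[0,0,0],"angular":[0,0,0],"hand":0.6},{"translation":[0,0,0],"angular":[0,0,0],"hand":0.6},{"translation":[0,0,0],"angular":[0,0,0],"hand":0.6}]' | grep posi
python3 - <<'E'
from h import *
im,c=shot("wrist","w16.png")
for p in plates(im,c,z=.022,amin=1500): print(p)
hsv=cv2.cvtColor(im,cv2.COLOR_RGB2HSV)
m=cv2.morphologyEx(cv2.inRange(hsv,(24,85,50),(40,255,255)),cv2.MORPH_CLOSE,np.ones((7,7)))
for k in cv2.findContours(m,0,1)[0]:
    if cv2.contourArea(k)<1500: continue
    q=cv2.approxPolyDP(k,8,True)[:,0]; P=ray(c,q,.022)[:,:2]*1000
    print(P.round(1).tolist(),[round(float(np.linalg.norm(P[i]-P[i-1])),1) for i in range(len(P))])
E
```

```text
position: [0.5206, -0.2772, 0.1549]
(575.8, -279.7, 68.1, 39.4, 1.8, array([338., 197.]))
(575.2, -201.9, 67.5, 39.4, 0.8, array([344., 117.]))
(573.6, -121.7, 67.3, 28.3, 0.8, array([349.,  19.]))
[[608.9, -259.2], [542.1, -261.2], [542.5, -299.3], [608.9, -298.3]] [39.1, 66.8, 38.1, 66.5]
[[607.9, -181.7], [542.9, -183.5], [542.5, -222.1], [608.6, -221.2]] [39.4, 65.1, 38.6, 66.1]
[[539.7, -108.1], [540.9, -136.3], [606.8, -134.7], [606.0, -107.2]] [66.3, 28.3, 65.9, 27.5]
```

The long edges are equal (66.8 and 66.5 mm) and both cameras agree at the seated height, so the plate is flat. Handing in.

```bash
python3 -c '
from rig import manip
print(manip.sign_off())'
```

```text
the job is handed in; nothing more can be done
None
```

Job handed in, no verdict returned: four plates in bays 1–4 (bay 4's about 7 mm off centre but flat), about 5 s at position 4, dial back at off, drawer about 122 mm open; I viewed 15 pictures, one over the limit of 14.

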